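Pack the cold transport case and fasten its cover

TASK

The transport case is shut and fastened: press each of the two slotted studs on its cover down and turn it a quarter turn anticlockwise to free it, and slide the cover open. Take every blue-capped jar out of the crate and stand it upright on the floor of the case's well, leaving the orange-capped jars in the crate. Then slide the cover fully shut, and press each stud down again and turn it a quarter turn clockwise until it drops into its catch, without disturbing the bottle and cup nearby.

Things in the scene. Friction and masses are not known exactly. Their poses are not given: they have to be found in the camera images.
- case: white insulated transport case, fixed. Origin: on the bench under the middle of its well; y = the way the cover slides open, z up. Walls 15 mm thick, rim 80 mm above the bench. Beyond the well, at y 75 to 125 mm, a solid ledge holds the stud catches. Aluminium guide rails run along both sides to y = 295 mm, outer faces at x = -112 and 112 mm, tops 86 mm above the bench
- well (a point): centre of the well's floor, 12 mm above the case's origin, axes like the case's. The well is one open-topped space without dividers, 170 mm (x) by 150 mm (y), 68 mm deep
- cover (a joint): how far the grey cover is open, m: 0 = fully shut at its stop, 0.16 = fully open, well clear. It slides along the case's y, stays where it is left, needs about 3 N once both studs are loose. The cover is a plate 198 mm (x) by 210 mm (y), underside 82 mm and top 90 mm above the bench; shut, it spans y -85 to 125 mm in the case's frame
- cover_bar (a point): middle of the blue grab bar on the cover, 112 mm above the bench, right above the case's origin when the cover is shut; axes like the case's. The bar is 100 mm long (x), 12 mm thick (y), 12 mm high, on two posts at its ends, with its underside 16 mm above the cover's top. Pinched across its thickness from above it moves the cover
- stud_b_top (a point): the same for stud B: 55 mm (x) and 100 mm (y) from the bar's middle
- stud_a_top (a point): centre of the top of stud A's head, at -55 mm (x) and 100 mm (y) from the bar's middle along the case's axes. The head is a round knurled black drum 36 mm across with a steel slotted top (red line in the slot); its top is 34 mm above the cover's top when up and sinks as it is pressed. x axis along the slot, z up
- stud_a (a joint): turn of stud A, rad, clockwise from above is positive, range -0.15 to 1.7. At 1.45 to 1.7 (slot along the case's y) it is caught, as found, and holds the cover. Pressed down it turns under the catch plate. Within 0.2 of 0 (slot along the case's x) its pin passes the plate: let go there it comes up loose; to lock, press it down there with the cover shut, turn to about 1.6 and let go. Takes about 0.05 N m
- stud_a_press (a joint): how far stud A is pushed down, m: 0 = up, 0.011 = bottom; spring 2.5 N up, 9 N at the bottom. Keep it beyond 0.009 (aim at 0.010) while turning. Let go when caught it stands at about 0.0065; part-turned under the plate, at 0.009 (it can be gripped again); within 0.2 of turn 0 it comes up to 0
- stud_b (a joint): turn of stud B, rad, clockwise from above is positive, range -0.15 to 1.7. At 1.45 to 1.7 (slot along the case's y) it is caught, as found, and holds the cover. Pressed down it turns under the catch plate. Within 0.2 of 0 (slot along the case's x) its pin passes the plate: let go there it comes up loose; to lock, press it down there with the cover shut, turn to about 1.6 and let go. Takes about 0.05 N m
- stud_b_press (a joint): how far stud B is pushed down, m: 0 = up, 0.011 = bottom; spring 2.5 N up, 9 N at the bottom. Keep it beyond 0.009 (aim at 0.010) while turning. Let go when caught it stands at about 0.0065; part-turned under the plate, at 0.009 (it can be gripped again); within 0.2 of turn 0 it comes up to 0
- blue0: blue-capped sample jar, upright round cylinder 40 mm across and 56 mm tall (white body, blue cap on the top 16 mm), about 90 g; origin at the centre of its underside, z up along its axis. Two to four of blue0..blue3 are present
- blue1: blue-capped sample jar, upright round cylinder 40 mm across and 56 mm tall (white body, blue cap on the top 16 mm), about 90 g; origin at the centre of its underside, z up along its axis. Two to four of blue0..blue3 are present
- blue2: blue-capped sample jar, upright round cylinder 40 mm across and 56 mm tall (white body, blue cap on the top 16 mm), about 90 g; origin at the centre of its underside, z up along its axis. Two to four of blue0..blue3 are present
- blue3: blue-capped sample jar, upright round cylinder 40 mm across and 56 mm tall (white body, blue cap on the top 16 mm), about 90 g; origin at the centre of its underside, z up along its axis. Two to four of blue0..blue3 are present
- orange0: orange-capped sample jar, upright round cylinder 40 mm across and 56 mm tall (white body, orange cap on the top 16 mm), about 90 g; origin at the centre of its underside, z up along its axis; stays in the crate
- orange1: orange-capped sample jar, upright round cylinder 40 mm across and 56 mm tall (white body, orange cap on the top 16 mm), about 90 g; origin at the centre of its underside, z up along its axis; stays in the crate
- orange2: orange-capped sample jar, upright round cylinder 40 mm across and 56 mm tall (white body, orange cap on the top 16 mm), about 90 g; origin at the centre of its underside, z up along its axis; stays in the crate
- orange3: orange-capped sample jar, upright round cylinder 40 mm across and 56 mm tall (white body, orange cap on the top 16 mm), about 90 g; origin at the centre of its underside, z up along its axis; stays in the crate
- crate: grey open crate, fixed to the bench, 262 mm (x) by 252 mm (y) by 45 mm high, walls and floor 6 mm; origin on the bench under its middle. The jars stand in it in mixed order, with some 25 mm or more between them at the start
- bottle: amber bottle, 60 mm across, 130 mm tall, origin centre of underside; leave alone
- cup: steel cup, 72 mm across the rim, 80 mm tall, origin centre of underside; leave alone
There are look-alikes about, which are no part of the job. What is shaped like the blue1 but pink is not meant.

How it is judged:
By the outcome, as a careful person would: the job done as asked, in the order asked, and still so for the second after the job is handed in, with the robot touching nothing.
Of blue0, blue1, blue2, blue3 only 2 to 4 are there at a start; the rules pass over those that are not, and their reading is None.
At some moment in a run one of blue0, blue1, blue2, blue3, orange0, orange1, orange2, orange3 may be knocked a few centimetres aside while the robot is not near it.
It also fails if it takes over 210 s, if anything falls off the work surface, if the arm or the gripper's body presses on something with over 40 N, if the wrist force passes 120 N, or if a joint passes its speed limit or range.

ROBOT

A 6-joint arm with a two-finger parallel gripper is mounted at the origin on the work surface. World frame = base frame: x ahead of the robot, y to its left, z up, the work surface at z = 0. Lengths are in mm, angles in rad, forces in N, time in s.
With the tool pointing down it reaches from about 275 to 725 mm from the base axis. Payload 15.9 kg.
Tool frame: the origin (TCP) lies on the front face of the gripper's body, between the roots of the fingers; the fingertips stand 73 mm ahead of it and the grasp point (between the pads) lies 54 mm ahead of it; x points along the fingers, z is the direction in which the jaws open and shut, and the axes are right-handed (so a half turn about x gives the same grasp; the last joint's range is limited). The gripper opens to 85 mm and grips with 20 to 120 N. Pads are 22 mm wide; open, the fingers measure 114 mm over their backs; the gripper's body (76 mm by 85 mm) begins 54 mm behind the grasp point. The pads swing forward as they close: fully open they stand 13 mm farther back than shut.
Start: joints at [1.163, 0.213, -0.034, 1.323, 0, 1.571], TCP at [198.288, 458.985, 303.906] pointing down, gripper open.
Joint ranges: [-2.98, 2.98], [-0.74, 1.72], [-1.14, 1.35], [-2.1, 2.04], [-1.57, 1.44], [-3.14, 3.14]. Speed limits (rad/s): [1.89, 1.89, 2.39, 2.57, 3.14, 3.14].

INTERFACE

Orientations are given as [roll, pitch, yaw] about the fixed x, y, z axes, in that order (R = Rz(yaw) Ry(pitch) Rx(roll)).
In Python, from rig import robot, imaging, workorder, finder gives the robot as it stands. The module is installed in compiled form; this text tells all that it offers.
- The arm moves only by the tool drive_tool, never from a script. Its argument "moves" is a list of rows, each a list of 7 numbers: the shift along the tool's x, y, z in units of 50 mm (1.0 is 50 mm), then the turn, a rotation vector about the tool's x, y, z in units of 6 degrees (1.0 is 6 degrees), then the closure in counts, from 0 (fully open) to 255 (shut). In form: [[x, y, z, ax, ay, az, gripper], ...]. A call has 1 to 8 rows; each row shifts and turns the pose as measured when the row begins, along the tool's axes as they then stand; what a row does not reach is not made up. A row lasts 1/8 s, in which the tool goes at most 62.5 mm and 10.7 degrees, less where a joint would pass 70% of its speed; a pose out of reach is approached as far as the arm can. A call is refused whole if a number of a shift passes 1 or a number of a turn 1, either way. A call with a gripper value outside its range is refused whole. The fingers move at their own pace and stop on an object; the grip force is fixed at half the most. Time passes only in rows, so rows that do not move let the fingers close. It gives the time, the measured TCP pose, the force and the opening at its end, in the units of the state.
- robot.state(): the state, without advancing time (a new reading comes with each control period).
- imaging.capture(name): name is "scene" or "top" or "wrist"; returns a dict with "pixels" (384x512x3 uint8, red, green, blue), "fx", "fy", "cx", "cy" (pixels), "cam_to_world" (4x4, takes a point from camera to world coordinates). Camera axes: x right, y up, looking along -z (the intrinsics and any distortion apply to the point x, -y, -z); pixel columns grow to the right and rows downward; lengths in mm; the calibration is good to about 2 mm. A picture is of the moment at which its call begins. There is no depth.
- workorder.close_job(): hands the job in, once; it reports no verdict.
Trained networks look in a picture, given as the dict that the camera call returned (one of the last four; its "shot" number tells which), for a name from the list of things; names that differ only in an ending like _2 or _b are one class to them, and where a whole thing is asked for, a point or a joint stands for the part that bears it (a point fixed in the world has none). Each returns a list of dicts, best first, with "p" (0 to 1); they miss things now and then, are a little off and sometimes report something else, mostly with a low value. They report only what shows in the picture. A call takes as long as a camera call. They do not tell look-alikes from the thing itself.
- finder.regions_of(picture, target): "region" (384x512 bool, what is visible of it) and "point" ([column, row] in pixels, amid what is visible of it).
The state is a dict: "time": time; "q": joint angles; "joint_vel": joint speeds; "joint_efforts": joint torques, N m; "position": TCP position; "tcp_rot": TCP orientation; "force": force on the tool from outside, world axes, zero at the start; "ft_torque": the same for the moment, N m; "opening": finger opening in mm.
Only numpy, scipy, OpenCV 4.12 (cv2) and the standard library are available. Lean on these libraries where they do the work, as an engineer would, in place of code of your own. Each camera call takes 0.05 s, during which the arm holds its last target.

## Working session

There is one attempt and no reset: what is moved stays moved. The work goes in short steps, Python scripts to look and compute and a tool call to move; the robot and the scene stay as the last step left them, time stands still between calls to the robot, and variables do not carry over. Pictures are saved under pics/ and viewed, and the job is handed in when it is done.

Besides the shell and the picture viewer there is one more tool, called after "Request:" in YAML: its name, and indented under it one key for each argument. drive_tool: Moves the arm, as the interface text tells. Its arguments: {"type":"object","properties":{"moves":{"type":"array"}},"required":["moves"]}

```bash
mkdir -p pics; ls
cat > h.py <<'E'
from rig import robot, imaging, workorder, finder
import numpy as np, cv2
def cap(name,fn=None):
    p=imaging.capture(name)
    if fn: cv2.imwrite('pics/'+fn+'.png',cv2.cvtColor(p['pixels'],cv2.COLOR_RGB2BGR))
    return p
def ray(p,uv):
    M=np.array(p['cam_to_world']);u,v=uv
    d=np.array([(u-p['cx'])/p['fx'],-(v-p['cy'])/p['fy'],-1.])
    return M[:3,3],M[:3,:3]@d
def at_z(p,uv,z):
    o,d=ray(p,uv);return o+d*(z-o[2])/d[2]
def proj(p,X):
    M=np.array(p['cam_to_world']);c=M[:3,:3].T@(np.array(X,float)-M[:3,3])
    return np.array([p['cx']+p['fx']*c[0]/-c[2],p['cy']-p['fy']*c[1]/-c[2]])
E
python3 - <<'E'
from h import *
s=robot.state();print(s)
for n in ['scene','top','wrist']:
    p=cap(n,n+'0');print(n,{k:v for k,v in p.items() if k not in('pixels',)})
E
```

```text
pics
{'time': 0.0, 'q': array([ 1.16298822e+00,  2.13376111e-01, -3.50597415e-02,  1.32353768e+00,
       -1.76402276e-05,  1.57076890e+00]), 'joint_vel': array([-6.39929977e-05, -7.06084350e-04, -1.80523385e-04,  1.11532011e-03,
        8.85095704e-04,  3.56034107e-04]), 'joint_efforts': array([-1.51387954e-03, -6.86161065e+01,  4.87116623e+01,  1.76744163e-02,
       -1.31516658e-04,  5.00196364e-06]), 'position': array([198.19441977, 458.7431253 , 303.40590679]), 'tcp_rot': array([-3.12663643,  1.56961898, -1.96362078]), 'force': array([-0.14454264, -0.08909669, -0.96774829]), 'ft_torque': array([0.01391001, 0.00229462, 0.01747782]), 'opening': 85.36795334661784}
scene {'fx': 372.1518266418576, 'fy': 372.1518266418576, 'cx': 255.3852754750014, 'cy': 191.4571048743566, 'cam_to_world': array([[ 7.23342220e-01, -5.02782504e-01,  4.73271366e-01,
         1.06453485e+03],
       [ 6.90450847e-01,  5.19403080e-01, -5.03485917e-01,
        -5.79184815e+02],
       [ 7.32530455e-03,  6.90963237e-01,  7.22852783e-01,
         9.19344217e+02],
       [ 0.00000000e+00,  0.00000000e+00,  0.00
[... 302 characters left out ...]
1.78008687e-02,
        -7.09112682e+00],
       [-2.15310427e-02,  1.40969278e-01,  9.89779812e-01,
         1.38061544e+03],
       [ 0.00000000e+00,  0.00000000e+00,  0.00000000e+00,
         1.00000000e+00]]), 'shot': 2}
wrist {'fx': 317.5942182759513, 'fy': 317.5942182759513, 'cx': 256.2160179568531, 'cy': 187.9890930881758, 'cam_to_world': array([[ 3.96496184e-01, -8.84386339e-01, -2.46275415e-01,
         1.35663708e+02],
       [ 9.18034031e-01,  3.81356424e-01,  1.08539371e-01,
         4.87042123e+02],
       [-2.07202515e-03, -2.69124659e-01,  9.63103123e-01,
         3.73146423e+02],
       [ 0.00000000e+00,  0.00000000e+00,  0.00000000e+00,
         1.00000000e+00]]), 'shot': 3}
```

View pics/scene0.png

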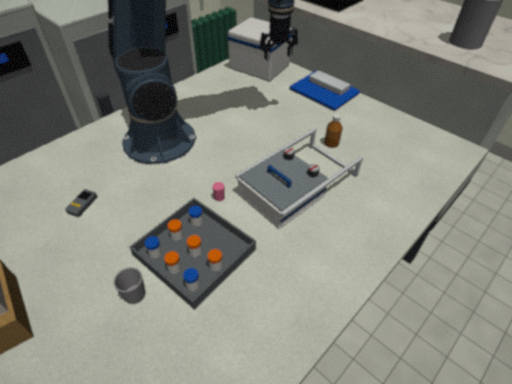

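View pics/top0.png

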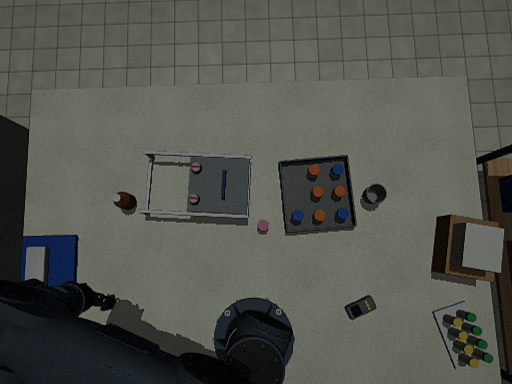

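View pics/wrist0.png

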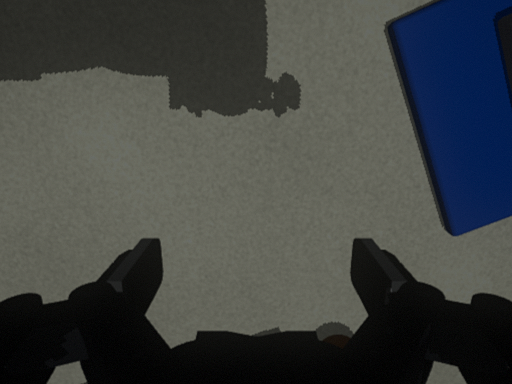

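Run:
```python
from h import *
pt=cap('top'); ps=cap('scene')
for p,n in((pt,'top'),(ps,'scene')):
  for t in ['stud_a_top','cover_bar','case','crate','blue0','orange0','bottle','cup']:
    r=finder.regions_of(p,t)
    z={'stud_a_top':117.5,'cover_bar':112,'blue0':56,'orange0':56}.get(t,0)
    for q in r[:8]:
        print(n,t,round(q['p'],2),np.round(q['point']),q['region'].sum(),at_z(p,q['point'],z).round()[:2])
def crop(p,x,y,w,h,s,fn):
    im=cv2.cvtColor(p['pixels'],cv2.COLOR_RGB2BGR)[y:y+h,x:x+w]
    cv2.imwrite('pics/'+fn,cv2.resize(im,None,fx=s,fy=s,interpolation=cv2.INTER_CUBIC))
crop(pt,100,140,300,110,2.6,'topc.png')
crop(ps,110,110,270,200,2.9,'scenec.png')
```

```text
top stud_a_top 0.6 [189. 198.] 77 [490. 208.]
top cover_bar 0.75 [217. 184.] 3354 [537. 110.]
top crate 0.56 [313. 197.] 4684 [ 497. -235.]
top crate 0.26 [337. 191.] 103 [ 516. -325.]
top blue0 0.57 [336. 171.] 128 [ 582. -315.]
top blue0 0.55 [263. 226.] 90 [393. -44.]
top blue0 0.41 [341. 216.] 96 [ 422. -320.]
top orange0 0.47 [314. 170.] 107 [ 589. -236.]
top orange0 0.42 [310. 195.] 4468 [ 498. -217.]
top bottle 0.58 [125. 202.] 300 [499. 469.]
top cup 0.63 [373. 194.] 383 [ 503. -459.]
top cup 0.33 [212. 186.] 4515 [550. 139.]
scene stud_a_top 0.71 [290. 154.] 134 [502. 184.]
scene stud_a_top 0.29 [283. 179.] 3090 [564.  77.]
scene cover_bar 0.67 [281. 178.] 3031 [553.  81.]
scene cover_bar 0.61 [153. 248.] 279 [ 484. -350.]
scene cover_bar 0.5 [313. 166.] 129 [590. 196.]
scene case 0.6 [283. 182.] 5379 [501. 160.]
scene crate 0.58 [204. 250.] 5843 [ 517. -219.]
scene blue0 0.66 [218. 190.] 204 [409. -55.]
scene blue0 0.6 [152. 246.] 259 [ 438. -334.]
scene blue0 0.53 [198. 215.] 217 [ 442. -170.]
scene blue0 0.51 [191. 278.] 268 [ 594. -322.]
scene orange0 0.84 [173. 262.] 286 [ 521. -323.]
scene orange0 0.78 [211. 260.] 272 [ 592. -250.]
scene orange0 0.57 [195. 246.] 284 [ 522. -249.]
scene bottle 0.85 [333. 134.] 438 [465. 511.]
scene cup 0.97 [132. 283.] 870 [ 459. -427.]
```

View pics/topc.png

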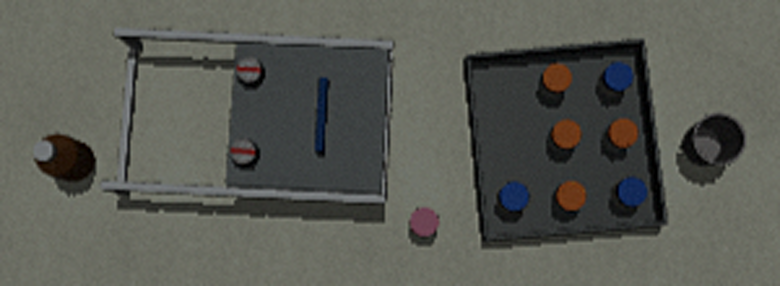

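View pics/scenec.png

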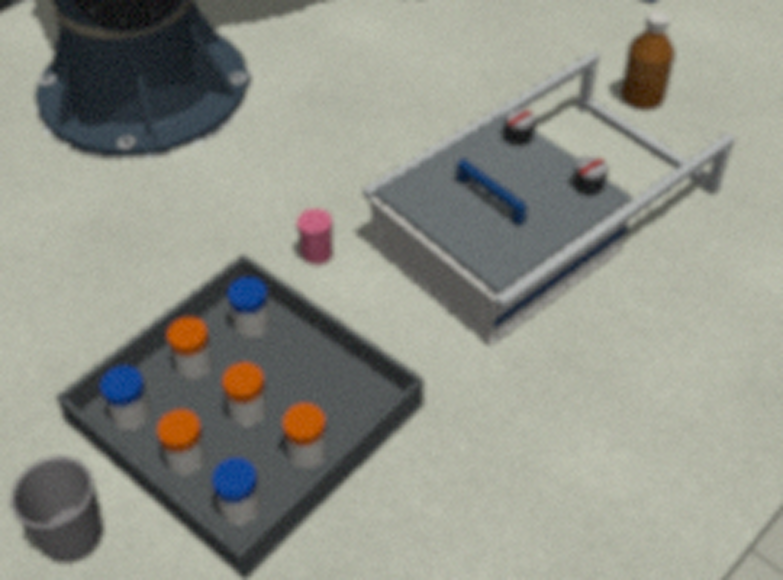

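Run:
```python
from h import *
pt=cap('top'); ps=cap('scene')
hs=lambda p:cv2.cvtColor(p['pixels'],cv2.COLOR_RGB2HSV)
def blobs(p,m,z,mn=8):
    n,l,s,c=cv2.connectedComponentsWithStats(m.astype(np.uint8))
    for i in range(1,n):
        if s[i,4]>=mn:
            yy,xx=np.where(l==i)
            print(s[i].tolist(),c[i].round(1),at_z(p,c[i],z).round(1)[:2])
for n,p,box in (('top',pt,(100,145,400,245)),('scene',ps,(110,110,380,320))):
    h=hs(p);x0,y0,x1,y1=box;B=np.zeros(h.shape[:2],bool);B[y0:y1,x0:x1]=1
    print(n,'blue');blobs(p,B&(h[...,0]>100)&(h[...,0]<130)&(h[...,1]>120)&(h[...,2]>45),56)
    print('orange');blobs(p,B&(h[...,0]<15)&(h[...,1]>150)&(h[...,2]>60),56)
    print('red');blobs(p,B&((h[...,0]>165)|(h[...,0]<6))&(h[...,1]>90)&(h[...,2]>60),117.5,3)
```

```text
top blue
[333, 164, 11, 11, 94] [337.6 168.9] [ 589.7 -319.9]
[221, 170, 5, 28, 74] [222.9 183.9] [546.5  94.6]
[338, 208, 11, 11, 99] [342.9 213.2] [ 429.7 -328.8]
[292, 210, 11, 11, 100] [297.3 215. ] [ 427.3 -167.8]
orange
[309, 165, 11, 10, 92] [313.9 169.3] [ 590.5 -234.8]
[191, 166, 9, 2, 10] [195.4 166.1] [615.  193.4]
[312, 186, 12, 11, 96] [317.5 191. ] [ 511.3 -243.6]
[334, 186, 11, 11, 94] [339.3 190.6] [ 510.5 -321.2]
[189, 197, 9, 2, 13] [192.2 197.7] [499.6 205.5]
[314, 210, 11, 11, 97] [319.2 215. ] [ 425.4 -245.2]
red
[191, 165, 9, 3, 18] [195.  166.4] [600.7 185.5]
[189, 197, 9, 3, 19] [193.2 197.7] [491.6 192.4]
[258, 220, 11, 11, 85] [262.8 225. ] [392.  -42.9]
scene blue
[268, 166, 23, 21, 115] [279.4 174.8] [504.  134.1]
[188, 205, 15, 13, 144] [194.8 210.7] [ 422.6 -165.2]
[144, 235, 15, 15, 166] [151.4 242. ] [ 424.3 -326.2]
[183, 268, 15, 15, 185] [190.2 274.9] [ 585.9 -317.8]
orange
[328, 139, 7, 7, 19] [330.7 142.3] [525.6 396.4]
[167, 219, 14, 13, 144] [173.9 225. ] [ 421.2 -243.8]
[187, 235, 14, 13, 148] [193.5 241.1] [ 507.7 -241.5]
[208, 249, 14, 14, 161] [214.4 255.5] [ 586.6 -232.9]
[164, 251, 15, 14, 168] [171.3 257.7] [ 507.1 -319.5]
red
[285, 149, 7, 4, 8] [288.  150.5] [487.2 191.6]
[310, 165, 7, 5, 12] [312.8 167.2] [597.1 184. ]
[213, 183, 11, 17, 157] [218.2 190.8] [458.  -95.8]
```

```bash
cat >> h.py <<'E'
from scipy.spatial.transform import Rotation as Rn
def Rt(s): return Rn.from_euler('xyz',s['tcp_rot']).as_matrix()
def desired(ang):
    # tool down, jaw (z) dir at world angle ang (rad)
    x=np.array([0,0,-1.]);z=np.array([np.cos(ang),np.sin(ang),0]);y=np.cross(z,x)
    return np.c_[x,y,z]
def plan(pos,ang,s=None,flip=True):
    s=s or robot.state();R=Rt(s)
    best=None
    for a in ([ang,ang+np.pi] if flip else [ang]):
        rv=Rn.from_matrix(R.T@desired(a)).as_rotvec()
        if best is None or np.linalg.norm(rv)<np.linalg.norm(best): best=rv
    d=R.T@(np.array(pos)-s['position'])
    print('pos',s['position'].round(1),'jawang',np.degrees(np.arctan2(R[1,2],R[0,2])).round(2),'q6',s['q'][5].round(3),'open',round(s['opening'],1),'F',s['force'].round(1),'t',round(s['time'],2))
    print('shift units',(d/50).round(3),'turn units',(np.degrees(best)/6).round(3))
E
python3 - <<'E'
from h import *
s=robot.state();print(Rt(s).round(3))
plan([490,192,300],np.radians(-3.7+45))
E
```

```text
[[ 0.    -0.918  0.397]
 [ 0.     0.397  0.918]
 [-1.    -0.     0.   ]]
pos [198.3 459.  303.9] jawang 66.64 q6 1.571 open 85.6 F [ 0.2 -0.6  1. ] t 1.15
shift units [ 0.078 -7.473 -2.588] turn units [4.223 0.    0.   ]
```

Request:
drive_tool:
  moves:
    - [0,-0.93,-0.32,0,0,0,0]
    - [0,-0.93,-0.32,0,0,0,0]
    - [0,-0.93,-0.32,0,0,0,0]
    - [0,-0.93,-0.32,0,0,0,0]
    - [0,-0.93,-0.32,0,0,0,0]
    - [0,-0.93,-0.32,0,0,0,0]
    - [0,-0.93,-0.32,0,0,0,0]
    - [0,0,0,0,0,0,0]

```text
time: 2.15
position: [460.4, 220.4, 303.7]
tcp_rot: [-0.471, 1.569, 0.694]
force: [-0.8, 0.6, 0.1]
opening: 85.3
```

Run:
```python
from h import *
p=cap('wrist','w1');plan([490,192,300],np.radians(-3.7+45));print(robot.state()['q'].round(3))
```

```text
pos [459.5 221.4 303.9] jawang 66.85 q6 0.853 open 85.3 F [-0.6 -0.2  0. ] t 2.2
shift units [ 0.077 -0.793 -0.3  ] turn units [ 4.258e+00  1.500e-02 -1.000e-03]
[ 4.490e-01  2.330e-01 -9.000e-03  1.327e+00  1.000e-03  8.530e-01]
```

View pics/w1.png

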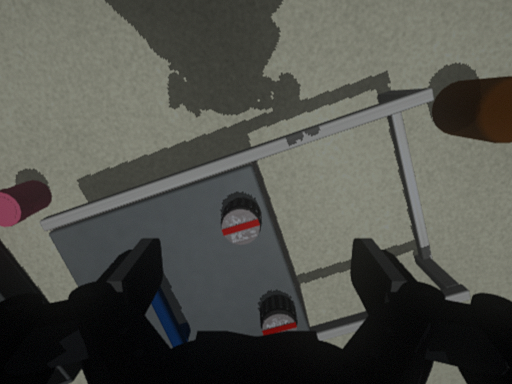

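```bash
cat >> h.py <<'E'
def redlines(p,z,mn=30):
    h=cv2.cvtColor(p['pixels'],cv2.COLOR_RGB2HSV)
    m=((h[...,0]>168)|(h[...,0]<8))&(h[...,1]>120)&(h[...,2]>90)
    n,l,s,c=cv2.connectedComponentsWithStats(m.astype(np.uint8))
    out=[]
    for i in range(1,n):
        if s[i,4]>=mn:
            yy,xx=np.where(l==i)
            P=np.array([at_z(p,(a,b),z)[:2] for a,b in zip(xx,yy)])
            w,v=np.linalg.eigh(np.cov(P.T));a=np.degrees(np.arctan2(v[1,1],v[0,1]))
            print('red',c[i].round(1),s[i].tolist(),'xy',P.mean(0).round(1),'slot ang',a.round(1),'len',(np.sqrt(12*w[1])).round(1));out.append(P.mean(0))
    return out
E
python3 - <<'E'
from h import *
p=cap('wrist')
redlines(p,117.5)
im=cv2.cvtColor(p['pixels'],cv2.COLOR_RGB2BGR)[180:345,180:340]
cv2.imwrite('pics/w1c.png',cv2.resize(im,None,fx=3.5,fy=3.5,interpolation=cv2.INTER_CUBIC))
E
```

```text
red [  8.3 211.1] [0, 193, 21, 34, 552] xy [398.3  18.4] slot ang 145.9 len 27.3
red [239.6 228.3] [221, 221, 38, 16, 236] xy [490.4 193.6] slot ang 84.1 len 32.9
red [280. 329.] [262, 324, 34, 11, 133] xy [600.2 187.1] slot ang 82.0 len 32.8
```

View pics/w1c.png

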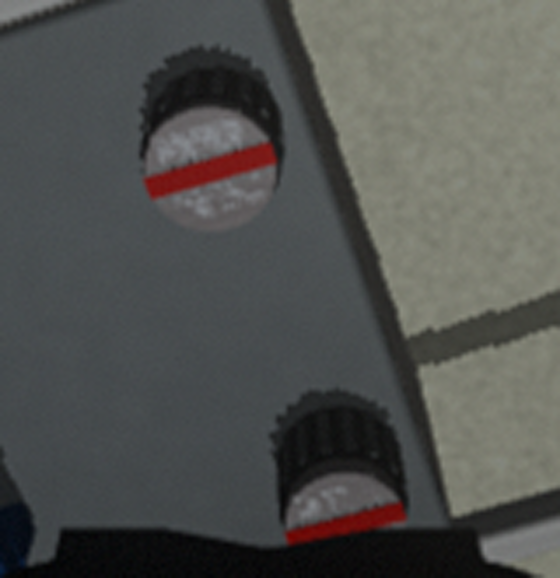

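Run:
```python
from h import *
plan([490.8,193.2,200],np.radians(66))
```

```text
pos [458.7 222.2 304. ] jawang 66.92 q6 0.853 open 85.2 F [0.2 0.5 0.4] t 2.25
shift units [ 2.079 -0.817 -0.285] turn units [0.153 0.015 0.001]
```

Request:
drive_tool:
  moves:
    - [0.0,-0.4,-0.14,0.15,0,0,0]
    - [0.7,-0.4,-0.14,0,0,0,0]
    - [0.7,0,0,0,0,0,0]
    - [0.5,0,0,0,0,0,0]
    - [0,0,0,0,0,0,0]

```text
time: 2.88
position: [487.4, 198.1, 207.6]
tcp_rot: [-0.149, 1.567, 1.011]
force: [-0.0, -0.4, 1.1]
opening: 85.6
```

Run:
```python
from h import *
p=cap('wrist','w2');plan([490.8,193.2,170],np.radians(66));redlines(p,117.5)
for i in range(3):print(robot.state()['position'])
```

```text
pos [487.9 198.2 208.8] jawang 66.44 q6 0.796 open 85.2 F [ 0.7 -0.4  0.3] t 2.92
shift units [ 0.776 -0.092 -0.073] turn units [0.074 0.047 0.016]
red [249.3 238.2] [219, 225, 61, 27, 616] xy [490.5 193.8] slot ang 84.3 len 33.4
[487.91256762 198.24892777 208.80043097]
[487.91256762 198.24892777 208.80043097]
[487.91256762 198.24892777 208.80043097]
```

View pics/w2.png

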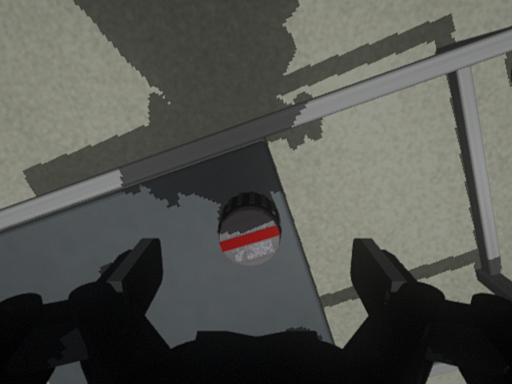

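Request:
drive_tool:
  moves:
    - [0.4,-0.09,-0.07,0.07,0,0,0]
    - [0.35,0,0,0,0,0,0]
    - [0,0,0,0,0,0,0]

```text
time: 3.3
position: [491.8, 195.8, 175.2]
tcp_rot: [-0.547, 1.56, 0.608]
force: [-0.6, -0.2, 0.1]
opening: 85.0
```

Run:
```python
from h import *
plan([490.6,193.5,170],np.radians(66))
```

```text
pos [491.8 195.8 175.2] jawang 66.17 q6 0.794 open 85.0 F [-0.6 -0.2  0.1] t 3.3
shift units [ 0.104  0.003 -0.053] turn units [0.028 0.089 0.054]
```

Request:
drive_tool:
  moves:
    - [0.11,0,-0.055,0.03,0.09,0.05,0]
    - [0,0,0,0,0,0,100]
    - [0,0,0,0,0,0,200]
    - [0,0,0,0,0,0,255]
    - [0,0,0,0,0,0,255]
    - [0,0,0,0,0,0,255]
    - [0,0,0,0,0,0,255]

```text
time: 4.18
position: [491.3, 193.9, 173.3]
tcp_rot: [-1.005, 1.568, 0.147]
force: [-1.0, -0.7, 0.8]
opening: 33.2
```

Run:
```python
from h import *
cap('wrist','w3');plan([490.6,193.5,166.5],np.radians(66))
```

```text
pos [491.3 193.9 173.3] jawang 66.01 q6 0.795 open 33.4 F [-1.4 -0.5  2.1] t 4.22
shift units [ 0.135  0.01  -0.014] turn units [0.002 0.017 0.026]
```

View pics/w3.png

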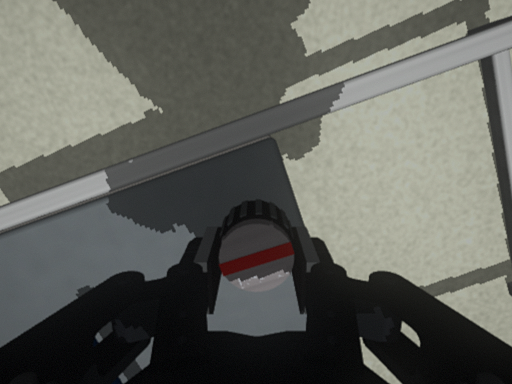

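Request:
drive_tool:
  moves:
    - [0.08,0,0,0,0,0,255]
    - [0,0,0,0,0,0,255]
    - [0,0,0,0,0,0,255]

```text
time: 4.6
position: [491.4, 193.9, 169.7]
tcp_rot: [-0.961, 1.567, 0.191]
force: [-4.8, -0.3, 7.1]
opening: 33.2
```

Run:
```python
from h import *
plan([490.6,193.5,166.5],np.radians(66))
```

```text
pos [491.4 193.9 169.7] jawang 66.01 q6 0.795 open 33.2 F [-4.8 -0.3  7.1] t 4.6
shift units [ 0.063  0.01  -0.014] turn units [0.002 0.021 0.029]
```

Request:
drive_tool:
  moves:
    - [0.02,0,0,0,0,0,255]
    - [0.005,0,0,0,0,0,255]
    - [0,0,0,-0.5,0,0,255]
    - [0,0,0,-1,0,0,255]

```text
time: 5.1
position: [491.4, 194.1, 169.3]
tcp_rot: [-1.018, 1.566, 0.295]
force: [-3.6, 0.5, 8.0]
opening: 33.4
```

Run:
```python
from h import *
plan([490.6,193.5,166.5],np.radians(66));print(robot.state()['ft_torque'])
redlines(cap('wrist','w4'),114)
```

```text
pos [491.4 194.1 169.3] jawang 75.22 q6 0.634 open 33.4 F [-3.6  0.5  8. ] t 5.1
shift units [ 0.056  0.012 -0.015] turn units [1.536 0.027 0.036]
[ 0.07436573  0.68625546 -0.02923655]
```

Request:
drive_tool:
  moves:
    - [0.015,0,0,-1,0,0,255]
    - [0,0,0,-1,0,0,255]
    - [0.003,0,0,-1,0,0,255]
    - [0,0,0,-1,0,0,255]
    - [0.003,0,0,-1,0,0,255]
    - [0,0,0,-1,0,0,255]

```text
time: 5.9
position: [491.2, 194.7, 169.6]
tcp_rot: [-1.356, 1.565, 0.612]
force: [-3.6, -0.9, 6.4]
opening: 33.4
```

Run:
```python
from h import *
plan([490.6,193.5,166.5],np.radians(66));print(robot.state()['ft_torque'])
redlines(cap('wrist','w5'),114,8)
```

```text
pos [491.2 194.7 169.6] jawang 112.76 q6 -0.02 open 33.4 F [-3.6 -0.9  6.4] t 5.9
shift units [ 0.062  0.021 -0.018] turn units [7.793 0.036 0.05 ]
[0.02387827 0.79612838 0.01151475]
red [225.5 272.9] [223, 271, 8, 5, 27] xy [502.1 185.7] slot ang 115.5 len 3.1
```

View pics/w5.png

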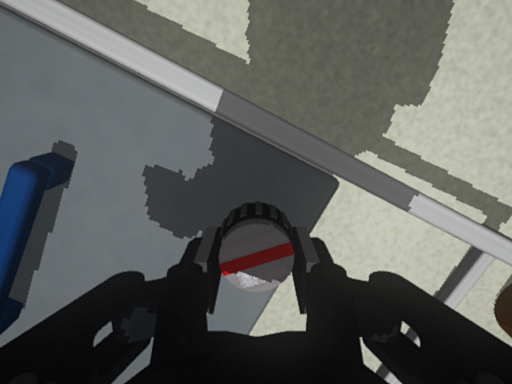

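Request:
drive_tool:
  moves:
    - [0.025,0,0,-1,0,0,255]
    - [0.005,0,0,-1,0,0,255]
    - [0.005,0,0,-1,0,0,255]
    - [0.005,0,0,-1,0,0,255]
    - [0.005,0,0,-1,0,0,255]
    - [0.005,0,0,-1,0,0,255]
    - [0,0,0,-0.9,0,0,255]
    - [0,0,0,0,0,0,255]

```text
time: 6.95
position: [490.4, 195.3, 168.7]
tcp_rot: [-1.836, 1.563, 0.886]
force: [-3.4, -2.3, 9.1]
opening: 33.3
```

Run:
```python
from h import *
plan([490.6,193.5,166.5],np.radians(157))
```

```text
pos [490.4 195.3 168.7] jawang 155.96 q6 -0.774 open 33.3 F [-3.4 -2.3  9.1] t 6.95
shift units [ 0.043  0.031 -0.017] turn units [-0.173 -0.019  0.069]
```

Request:
drive_tool:
  moves:
    - [0,0,0,-0.3,0,0,255]
    - [-0.1,0,0,0,0,0,255]
    - [-0.1,0,0,0,0,0,255]
    - [0,0,0,0,0,0,100]
    - [0,0,0,0,0,0,0]
    - [0,0,0,0,0,0,0]
    - [-0.5,0,0,0,0,0,0]
    - [-0.5,0,0,0,0,0,0]

```text
time: 7.95
position: [489.3, 194.6, 227.9]
tcp_rot: [-1.492, 1.566, 1.262]
force: [-0.1, -0.3, -0.2]
opening: 85.5
```

Run:
```python
from h import *
plan([600.2,186.7,230],np.radians(66));redlines(cap('wrist','w6'),124)
```

```text
pos [489.3 194.6 227.9] jawang 157.82 q6 -0.807 open 85.5 F [-0.1 -0.3 -0.2] t 7.95
shift units [-0.039 -0.691 -2.113] turn units [-14.696  -0.032   0.039]
red [255.  221.6] [249, 219, 12, 6, 43] xy [490.3 196.4] slot ang 151.5 len 6.7
red [ 86.  261.8] [73, 243, 26, 39, 364] xy [595.2 182. ] slot ang 83.8 len 26.0
```

View pics/w6.png

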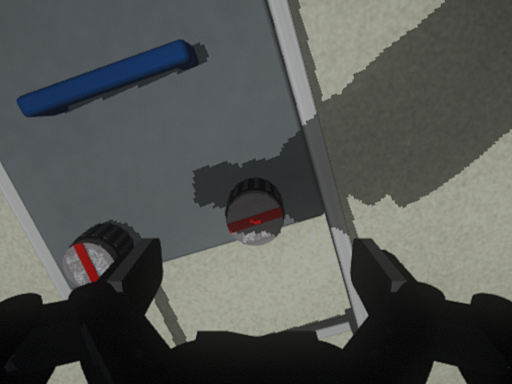

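Request:
drive_tool:
  moves:
    - [0,-0.24,-0.73,0,0,0,0]
    - [0,-0.24,-0.73,0,0,0,0]
    - [0,-0.24,-0.73,0,0,0,0]
    - [0,0,0,1,0,0,0]
    - [0,0,0,1,0,0,0]
    - [0,0,0,1,0,0,0]
    - [0,0,0,1,0,0,0]
    - [0,0,0,1,0,0,0]

```text
time: 9.0
position: [609.4, 186.7, 229.5]
tcp_rot: [-1.295, 1.563, 0.92]
force: [-0.2, 0.0, -0.4]
opening: 85.4
```

Request:
drive_tool:
  moves:
    - [0,0,0,1,0,0,0]
    - [0,0,0,1,0,0,0]
    - [0,0,0,1,0,0,0]
    - [0,0,0,1,0,0,0]
    - [0,0,0,1,0,0,0]
    - [0,0,0,1,0,0,0]
    - [0,0,0,1,0,0,0]
    - [0,0,0,1,0,0,0]

```text
time: 10.0
position: [609.4, 186.7, 226.5]
tcp_rot: [-0.177, 1.565, 1.172]
force: [-0.2, 0.1, 1.3]
opening: 85.7
```

Run:
```python
from h import *
p=cap('wrist','w7');plan([600.2,186.7,200],np.radians(66));redlines(p,117.5)
```

```text
pos [609.4 186.7 226.4] jawang 76.97 q6 0.523 open 85.3 F [-0.5 -0.6 -0.6] t 10.05
shift units [ 0.528  0.179 -0.045] turn units [1.828 0.053 0.003]
red [270.4 204.2] [255, 199, 24, 9, 60] xy [603.3 198.2] slot ang 92.1 len 14.2
red [228.7 209.1] [223, 207, 15, 5, 35] xy [600.8 173.5] slot ang 76.5 len 9.2
```

View pics/w7.png

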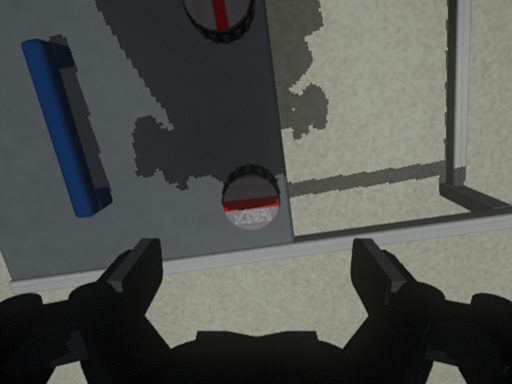

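Request:
drive_tool:
  moves:
    - [0,0.15,-0.05,0.9,0.05,0,0]
    - [0.3,0.02,0,0.9,0,0,0]
    - [0.4,0,0,0.1,0,0,0]
    - [0.3,0,0,0,0,0,0]
    - [0,0,0,0,0,0,0]

```text
time: 10.68
position: [600.4, 186.3, 174.0]
tcp_rot: [-1.581, 1.57, -0.436]
force: [-0.4, 0.4, 0.1]
opening: 85.3
```

Run:
```python
from h import *
plan([600.9,186.7,171],np.radians(66));redlines(cap('wrist','w8'),117.5)
```

```text
pos [600.4 186.3 174. ] jawang 65.64 q6 0.726 open 85.3 F [-0.4  0.4  0.1] t 10.68
shift units [ 0.06  -0.006  0.011] turn units [-0.059 -0.     0.003]
```

Request:
drive_tool:
  moves:
    - [0.03,0,0.01,0,0,0,50]
    - [0,0,0,0,0,0,150]
    - [0,0,0,0,0,0,200]
    - [0,0,0,0,0,0,255]
    - [0,0,0,0,0,0,255]
    - [0,0,0,0,0,0,255]
    - [0,0,0,0,0,0,255]

```text
time: 11.6
position: [601.3, 186.2, 175.5]
tcp_rot: [-1.399, 1.568, -0.253]
force: [-2.1, -2.4, 0.8]
opening: 32.5
```

Run:
```python
from h import *
plan([600.9,186.7,169],np.radians(66));redlines(cap('wrist','w8'),117.5)
```

```text
pos [601.3 186.2 175.5] jawang 65.65 q6 0.726 open 32.5 F [-2.1 -2.4  0.8] t 11.6
shift units [0.129 0.013 0.006] turn units [-0.058  0.005  0.031]
```

View pics/w8.png

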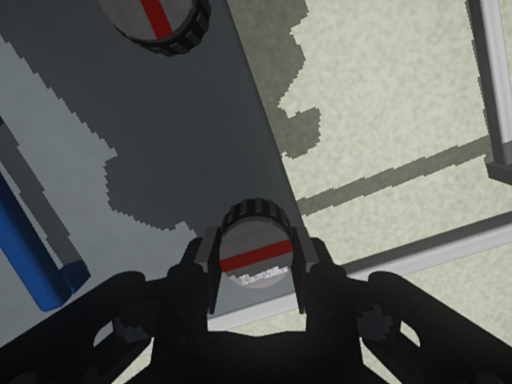

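Request:
drive_tool:
  moves:
    - [0.08,0,0,0,0,0,255]
    - [0.02,0,0,0,0,0,255]
    - [0.005,0,0,0,0,0,255]

```text
time: 12.02
position: [601.4, 186.4, 171.1]
tcp_rot: [-1.189, 1.567, -0.043]
force: [-4.4, -1.5, 8.6]
opening: 32.9
```

Request:
drive_tool:
  moves:
    - [0.01,0,0,-0.5,0,0,255]
    - [0.005,0,0,-1,0,0,255]
    - [0.005,0,0,-1,0,0,255]
    - [0.005,0,0,-1,0,0,255]
    - [0.005,0,0,-1,0,0,255]
    - [0.005,0,0,-1,0,0,255]

```text
time: 12.78
position: [601.3, 187.2, 171.7]
tcp_rot: [-1.404, 1.564, 0.336]
force: [-4.2, -3.1, 8.7]
opening: 33.2
```

Request:
drive_tool:
  moves:
    - [0.01,0,0,-1,0,0,255]
    - [0.005,0,0,-1,0,0,255]
    - [0.005,0,0,-1,0,0,255]
    - [0.005,0,0,-1,0,0,255]
    - [0.005,0,0,-1,0,0,255]
    - [0.005,0,0,-1,0,0,255]
    - [0.005,0,0,-1,0,0,255]
    - [0,0,0,0,0,0,255]

```text
time: 13.78
position: [600.4, 188.0, 172.2]
tcp_rot: [-1.868, 1.563, 0.633]
force: [-2.9, -2.2, 6.8]
opening: 33.0
```

Run:
```python
from h import *
plan([600.9,186.7,169],np.radians(157.5))
```

```text
pos [600.4 188.  172.2] jawang 143.28 q6 -0.627 open 33.0 F [-2.9 -2.2  6.8] t 13.78
shift units [ 0.065  0.015 -0.024] turn units [-2.369 -0.031  0.069]
```

Request:
drive_tool:
  moves:
    - [0.025,0,0,-0.5,0,0,255]
    - [0.01,0,0,-1,0,0,255]
    - [0.005,0,0,-0.9,0,0,255]
    - [0,0,0,-0.2,0,0,255]
    - [0,0,0,0,0,0,255]

```text
time: 14.4
position: [599.9, 188.3, 171.9]
tcp_rot: [-2.076, 1.562, 0.706]
force: [-2.8, -3.5, 7.3]
opening: 32.9
```

Run:
```python
from h import *
plan([600.9,186.7,169],np.radians(157.5))
```

```text
pos [599.9 188.3 171.9] jawang 159.43 q6 -0.909 open 32.9 F [-2.8 -3.5  7.3] t 14.4
shift units [ 0.057  0.024 -0.03 ] turn units [ 0.322 -0.04   0.076]
```

Request:
drive_tool:
  moves:
    - [0,0,0,0.3,0,0,255]
    - [-0.1,0,0,0,0,0,255]
    - [-0.1,0,0,0,0,0,255]
    - [0,0,0,0,0,0,100]
    - [0,0,0,0,0,0,0]
    - [0,0,0,0,0,0,0]
    - [-0.6,0,0,0,0,0,0]
    - [-0.6,0,0,0,0,0,0]

```text
time: 15.4
position: [598.7, 188.3, 241.3]
tcp_rot: [-1.756, 1.564, 0.995]
force: [0.1, 0.2, 0.1]
opening: 85.2
```

Run:
```python
from h import *
plan([539,87,230],np.radians(86.5));redlines(cap('wrist','w9'),124)
pt=cap('top');h=cv2.cvtColor(pt['pixels'],cv2.COLOR_RGB2HSV)
```

```text
pos [598.7 188.3 241.3] jawang 157.62 q6 -0.877 open 85.2 F [0.1 0.2 0.1] t 15.4
shift units [0.21  2.329 0.333] turn units [11.853  0.03   0.065]
red [232.8 218.7] [229, 215, 9, 8, 43] xy [614.3 188.1] slot ang 175.6 len 4.5
```

View pics/w9.png

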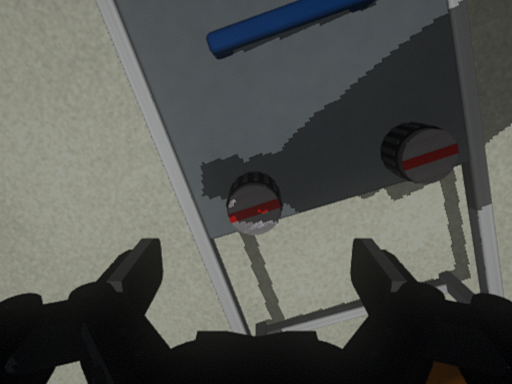

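Request:
drive_tool:
  moves:
    - [0,0.77,0.12,0,0,0,0]
    - [0,0.77,0.12,0,0,0,0]
    - [0,0.75,0.12,0,0,0,0]
    - [0,0,0,1,0,0,0]
    - [0,0,0,1,0,0,0]
    - [0,0,0,1,0,0,0]
    - [0,0,0,1,0,0,0]
    - [0,0,0,1,0,0,0]

```text
time: 16.5
position: [536.9, 86.8, 238.6]
tcp_rot: [-1.388, 1.56, 0.824]
force: [-0.7, 0.3, -0.1]
opening: 85.5
```

Request:
drive_tool:
  moves:
    - [0,0,0,1,0,0,0]
    - [0,0,0,1,0,0,0]
    - [0,0,0,1,0,0,0]
    - [0,0,0,1,0,0,0]
    - [0,0,0,1,0,0,0]
    - [0,0,0,1,0,0,0]
    - [0,0,0,1,0,0,0]
    - [0,0,0,0,0,0,0]

```text
time: 17.5
position: [535.9, 87.0, 234.2]
tcp_rot: [-0.354, 1.562, 1.1]
force: [0.2, -0.3, 0.8]
opening: 85.5
```

Run:
```python
from h import *
p=cap('wrist','w10');plan([539.7,90.4,168],np.radians(86.5))
for X in ([539.7,90.4,118],[490,93.2,118],[590,87.3,118]): print(proj(p,X))
```

```text
pos [535.9  87.  234.2] jawang 83.44 q6 0.272 open 85.5 F [ 0.7 -0.3 -0.4] t 17.55
shift units [ 1.324 -0.064  0.066] turn units [-0.51   0.078  0.031]
[259.26913121 218.00349933]
[254.39106265 137.96710182]
[263.17539253 288.64349943]
```

View pics/w10.png

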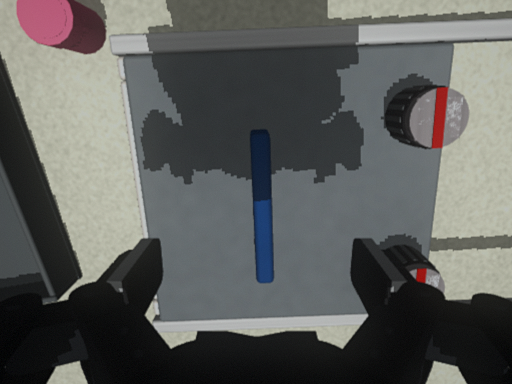

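Request:
drive_tool:
  moves:
    - [0.5,0,0.08,-0.5,0.08,0,0]
    - [0.5,0,0,0,0,0,0]
    - [0.3,0,0,0,0,0,0]
    - [0,0,0,0,0,0,0]

```text
time: 18.05
position: [536.8, 91.3, 167.4]
tcp_rot: [-1.635, 1.567, -0.116]
force: [-0.3, -0.1, -0.1]
opening: 85.6
```

Run:
```python
from h import *
plan([537,91.5,168],np.radians(86.5))
```

```text
pos [536.8  91.3 167.4] jawang 87.04 q6 0.221 open 85.6 F [-0.3 -0.1 -0.1] t 18.05
shift units [-0.013 -0.004  0.004] turn units [ 0.089 -0.002  0.039]
```

Request:
drive_tool:
  moves:
    - [-0.01,0,0,0,0,0,120]
    - [0,0,0,0,0,0,200]
    - [0,0,0,0,0,0,255]
    - [0,0,0,0,0,0,255]
    - [0,0,0,0,0,0,255]
    - [0,0,0,0,0,0,255]
    - [0,0,0,0,0,0,255]

```text
time: 18.92
position: [537.9, 91.4, 170.4]
tcp_rot: [-1.472, 1.563, 0.047]
force: [0.1, 0.5, 1.2]
opening: 10.9
```

Request:
drive_tool:
  moves:
    - [0,0,0.2,0,0,0,255]
    - [0,0,0.3,0,0,0,255]
    - [0,0,0.4,0,0,0,255]

```text
time: 19.3
position: [541.2, 136.2, 170.5]
tcp_rot: [-1.759, 1.561, -0.243]
force: [5.6, -4.8, -2.7]
opening: 10.6
```

Run:
```python
from h import *
th=np.radians(-3.5);y=np.array([-np.sin(th),np.cos(th)])
e=np.array([537.9,91.4])+161*y
plan([e[0],e[1],169],np.radians(86.5))
```

```text
pos [541.2 136.2 170.5] jawang 86.87 q6 0.303 open 10.6 F [ 5.6 -4.8 -2.7] t 19.3
shift units [ 0.025 -0.003  2.321] turn units [ 0.062 -0.016  0.088]
```

Moving freely.

Request:
drive_tool:
  moves:
    - [0,0,0.5,0,0,0,255]
    - [0,0,0.5,0,0,0,255]
    - [0,0,0.5,0,0,0,255]
    - [0,0,0.4,0,0,0,255]
    - [0,0,0.25,0,0,0,255]
    - [0,0,0.1,0,0,0,255]
    - [0,0,0.05,0,0,0,255]

```text
time: 20.18
position: [549.5, 249.9, 170.4]
tcp_rot: [-2.497, 1.543, -0.985]
force: [-0.5, -19.5, 9.3]
opening: 10.8
```

Run:
```python
from h import *
th=np.radians(-3.5);y=np.array([-np.sin(th),np.cos(th)])
e=np.array([537.9,91.4])+160*y
plan([e[0],e[1],169],np.radians(86.5))
```

```text
pos [549.5 249.9 170.4] jawang 86.61 q6 0.497 open 10.8 F [ -0.5 -19.5   9.3] t 20.18
shift units [0.026 0.039 0.022] turn units [ 0.02  -0.21   0.158]
```

Request:
drive_tool:
  moves:
    - [0,0,-0.03,0,0,0,200]
    - [0,0,0,0,-0.2,0.1,100]
    - [0,0,0,0,0,0,0]
    - [0,0,0,0,0,0,0]
    - [-0.6,0,0,0,0,0,0]
    - [-0.9,0,0,0,0,0,0]
    - [-0.9,0,0,0,0,0,0]
    - [0,0,0,0,0,0,0]

```text
time: 21.18
position: [547.8, 249.9, 293.1]
tcp_rot: [-1.216, 1.568, 0.298]
force: [1.3, 0.8, -0.5]
opening: 85.5
```

```bash
cat >> h.py <<'E'
def jars(p,n='',z=56,box=None):
    h=cv2.cvtColor(p['pixels'],cv2.COLOR_RGB2HSV)
    B=np.ones(h.shape[:2],bool)
    if box: B[:]=0;x0,y0,x1,y1=box;B[y0:y1,x0:x1]=1
    for c,m in (('blue',(h[...,0]>100)&(h[...,0]<130)&(h[...,1]>120)&(h[...,2]>45)),('orange',(h[...,0]<15)&(h[...,1]>150)&(h[...,2]>60))):
        k,l,s,ct=cv2.connectedComponentsWithStats((m&B).astype(np.uint8))
        for i in range(1,k):
            if s[i,4]>=50:
                print(n,c,s[i].tolist(),ct[i].round(1),at_z(p,ct[i],z).round(1)[:2])
E
python3 - <<'E'
from h import *
p=cap('wrist','w11');plan([435,-172,260],np.radians(86.5));t=cap('top','t2');s=cap('scene','s2')
jars(t,'t',box=(100,145,400,245));jars(s,'s',box=(110,110,380,320))
E
```

```text
pos [547.3 249.7 291.1] jawang 86.75 q6 0.485 open 85.6 F [-0.9  0.5 -0.3] t 21.23
shift units [ 0.623  1.765 -8.547] turn units [ 0.042 -0.002  0.005]
t blue [332, 164, 12, 11, 96] [337.5 168.9] [ 589.5 -319.5]
t blue [338, 208, 11, 12, 103] [342.8 213.3] [ 429.3 -328.4]
t blue [292, 210, 11, 11, 101] [297.3 215. ] [ 427.4 -167.6]
t orange [309, 164, 11, 11, 93] [313.8 169.4] [ 590.3 -234.5]
t orange [312, 186, 12, 11, 97] [317.5 191.2] [ 510.8 -243.5]
t orange [334, 186, 11, 11, 96] [339.2 190.7] [ 510.4 -320.9]
t orange [314, 210, 11, 11, 99] [319.1 215. ] [ 425.5 -244.8]
s blue [302, 144, 23, 20, 98] [312.8 152.2] [512.7 305.5]
s blue [188, 205, 14, 13, 143] [194.8 210.7] [ 422.5 -165.3]
s blue [144, 235, 15, 15, 166] [151.4 242.1] [ 424.5 -326.4]
s blue [183, 268, 16, 15, 181] [190.2 274.7] [ 585.7 -317.5]
s orange [167, 219, 14, 13, 144] [173.9 224.9] [ 421.  -243.7]
s orange [187, 235, 14, 13, 145] [193.6 241.1] [ 507.8 -241.2]
s orange [208, 249, 14, 14, 159] [214.3 255.5] [ 586.6 -233. ]
s orange [164, 251, 15, 14, 166] [171.3 257.8] [ 507.3 -319.5]
```

View pics/s2.png

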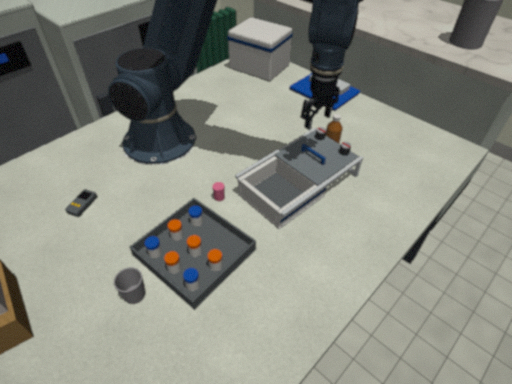

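View pics/w11.png

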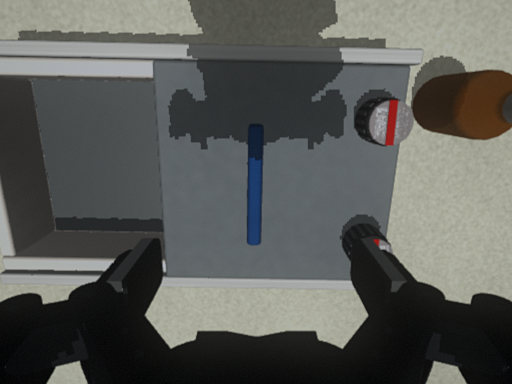

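Request:
drive_tool:
  moves:
    - [0,0.22,-0.97,0,0,0,0]
    - [0,0.22,-0.97,0,0,0,0]
    - [0,0.22,-0.97,0,0,0,0]
    - [0,0.22,-0.97,0,0,0,0]
    - [0,0.22,-0.97,0,0,0,0]
    - [0,0.22,-0.97,0,0,0,0]
    - [0,0.22,-0.97,0,0,0,0]
    - [0,0.22,-0.97,0,0,0,0]

```text
time: 22.32
position: [429.7, -141.4, 279.6]
tcp_rot: [1.767, 1.552, -2.996]
force: [0.0, -0.4, 0.1]
opening: 85.3
```

Request:
drive_tool:
  moves:
    - [0,0,0,1,0,0,0]
    - [0,0,0,1,0,0,0]
    - [0,0,0,1,0,0,0]
    - [0,0,0,1,0,0,0]
    - [0,0,0,1,0,0,0]
    - [0,0,0,1,0,0,0]
    - [0,0,0,1,0,0,0]
    - [0,0,0,1,0,0,0]

```text
time: 23.32
position: [423.6, -143.3, 269.2]
tcp_rot: [2.414, 1.536, 3.064]
force: [0.7, 0.1, 0.0]
opening: 85.4
```

Request:
drive_tool:
  moves:
    - [0,0,0,1,0,0,50]
    - [0,0,0,1,0,0,50]
    - [0,0,0,1,0,0,50]
    - [0,0,0,1,0,0,50]
    - [0,0,0,1,0,0,50]
    - [0,0,0,1,0,0,50]
    - [0,0,0,1,0,0,50]
    - [0,0,0,0,0,0,50]

```text
time: 24.32
position: [418.8, -141.4, 259.1]
tcp_rot: [3.086, 1.519, 2.979]
force: [-0.8, -0.0, -0.4]
opening: 68.5
```

Run:
```python
from h import *
p=cap('wrist','w12');plan([427,-168,200],np.radians(-3.5));jars(p,z=62)
```

```text
pos [ 418.8 -141.4  259.1] jawang -6.04 q6 1.355 open 68.9 F [-0.2 -0.3 -0.7] t 24.38
shift units [ 1.168 -0.515  0.28 ] turn units [-0.424 -0.494 -0.039]
 blue [257, 185, 45, 45, 1516] [279.4 208.1] [ 426.4 -165.5]
 blue [467, 343, 7, 11, 50] [469.6 348.8] [ 597.9 -326.2]
 orange [442, 243, 46, 40, 1431] [465.  262.7] [ 587.8 -232. ]
 orange [377, 258, 21, 17, 187] [387.3 265.9] [ 519.7 -229.9]
 orange [265, 263, 41, 41, 1270] [285.4 284.2] [ 425.4 -242. ]
```

View pics/w12.png

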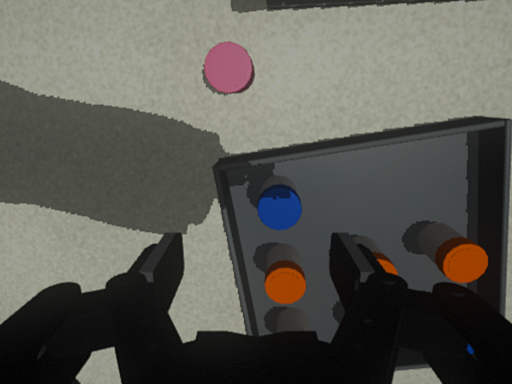

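Request:
drive_tool:
  moves:
    - [0,-0.3,0.1,-0.42,-0.49,0,90]
    - [0.5,-0.2,0.0,0,0,0,90]
    - [0.5,0,0,0,0,0,90]
    - [0,0,0,0,0,0,90]

```text
time: 24.88
position: [421.0, -166.9, 206.1]
tcp_rot: [1.716, 1.566, 1.667]
force: [-1.0, 0.6, -0.0]
opening: 55.2
```

Run:
```python
from h import *
p=cap('wrist','w13');jars(p,z=62);plan([426.5,-166,114],np.radians(-3.5))
```

```text
blue [236, 170, 55, 57, 2421] [263.4 198.5] [ 425.9 -164.8]
 orange [455, 243, 54, 55, 2099] [481.  271.7] [ 587.1 -230.5]
 orange [366, 258, 36, 29, 468] [386.3 272.6] [ 516.  -227.8]
 orange [241, 265, 51, 54, 2125] [266.5 291.3] [ 425.1 -239.6]
 orange [377, 343, 19, 40, 481] [385.  364.7] [ 520.  -313.3]
pos [ 421.5 -167.1  207.2] jawang -2.84 q6 1.241 open 55.2 F [-0.8 -0.6 -0.5] t 24.93
shift units [1.864 0.019 0.097] turn units [ 0.111  0.007 -0.04 ]
```

View pics/w13.png

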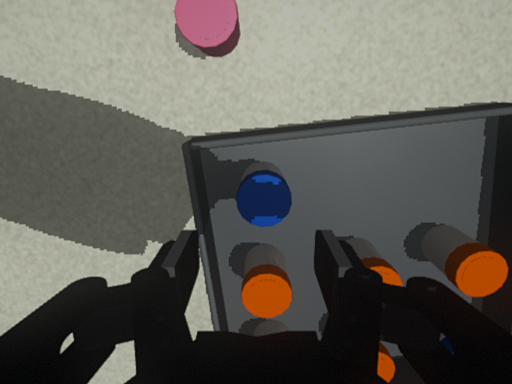

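Request:
drive_tool:
  moves:
    - [0.3,0.0,0.1,0.1,0,0,90]
    - [0.7,-0.02,0,0,0,0,90]
    - [0.5,0,0,0,0,0,90]
    - [0.2,0,0,0,0,0,90]
    - [0,0,0,0,0,0,90]

```text
time: 25.55
position: [429.7, -168.3, 121.0]
tcp_rot: [0.502, 1.565, 0.443]
force: [0.2, 0.8, 0.6]
opening: 54.9
```

Run:
```python
from h import *
p=cap('wrist','w14');jars(p,z=62);plan([426,-165.5,114],np.radians(-3.5))
```

```text
blue [204, 205, 87, 90, 6056] [247.6 250. ] [ 426.4 -163.3]
 orange [382, 343, 45, 41, 990] [399.6 368.7] [ 498.1 -233. ]
pos [ 429.9 -168.4  121.4] jawang -3.34 q6 1.254 open 55.2 F [-0.2 -0.6  0.4] t 25.6
shift units [ 0.148  0.053 -0.081] turn units [ 0.026  0.056 -0.025]
```

View pics/w14.png

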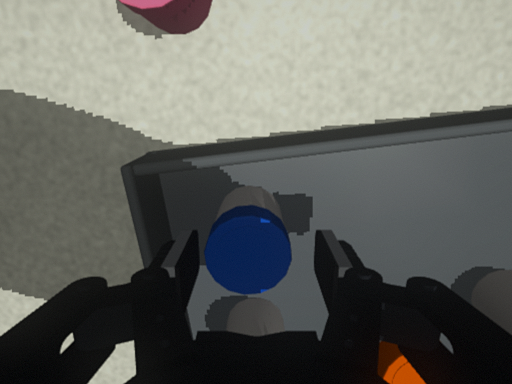

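Request:
drive_tool:
  moves:
    - [0,0.07,-0.08,0,0.05,0,90]
    - [0.14,0,0,0,0,0,90]
    - [0,0,0,0,0,0,90]

```text
time: 25.98
position: [426.9, -164.7, 115.7]
tcp_rot: [0.501, 1.567, 0.443]
force: [-0.3, 0.4, -0.7]
opening: 55.4
```

Request:
drive_tool:
  moves:
    - [0,0,0,0,0,0,150]
    - [0,0,0,0,0,0,200]
    - [0,0,0,0,0,0,255]
    - [0,0,0,0,0,0,255]
    - [0,0,0,0,0,0,255]

```text
time: 26.6
position: [427.1, -164.8, 116.3]
tcp_rot: [0.376, 1.567, 0.318]
force: [-0.3, 0.7, -0.3]
opening: 38.2
```

Run:
```python
from h import *
p=cap('wrist','w15');plan([426,-165.5,230],np.radians(-3.5))
```

```text
pos [ 427.  -164.9  116.3] jawang -3.35 q6 1.259 open 38.1 F [-0.5 -0.9 -0.8] t 26.65
shift units [-2.275 -0.01  -0.012] turn units [ 0.026  0.035 -0.014]
```

View pics/w15.png

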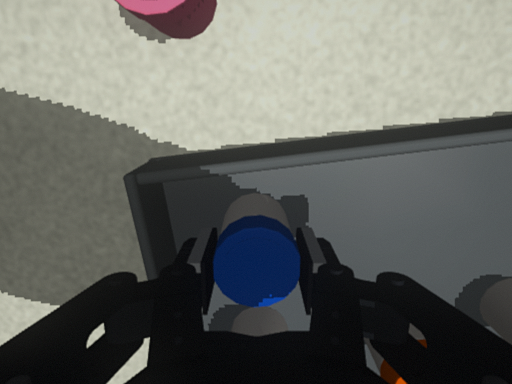

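Request:
drive_tool:
  moves:
    - [-0.3,0,0,0,0,0,255]
    - [-0.7,0,0,0,0,0,255]
    - [-0.9,0,0,0,0,0,255]
    - [-0.9,0,0,0,0,0,255]
    - [0,0,0,0,0,0,255]

```text
time: 27.28
position: [425.9, -164.8, 259.8]
tcp_rot: [0.865, 1.568, 0.806]
force: [0.4, 0.2, -2.4]
opening: 38.1
```

Run:
```python
from h import *
p=cap('wrist','w16');plan([542.4,138.9,250],np.radians(-3.9))
```

```text
pos [ 425.2 -164.6  258. ] jawang -3.34 q6 1.259 open 38.1 F [-0.5 -0.1 -1.6] t 27.32
shift units [0.177 6.195 1.985] turn units [ 0.093 -0.006 -0.027]
```

Request:
drive_tool:
  moves:
    - [0,0.5,0.16,0,0,0,255]
    - [0,0.9,0.29,0,0,0,255]
    - [0,0.9,0.29,0,0,0,255]
    - [0,0.9,0.29,0,0,0,255]
    - [0,0.9,0.29,0,0,0,255]
    - [0,0.9,0.29,0,0,0,255]
    - [0,0.9,0.29,0.1,0,0,255]
    - [0,0.5,0.2,0,0,0,255]

```text
time: 28.32
position: [548.6, 157.0, 246.0]
tcp_rot: [3.117, 1.555, 3.044]
force: [0.1, -1.1, -1.2]
opening: 37.8
```

Run:
```python
from h import *
p=cap('wrist','w17');plan([542.4,138.9,180],np.radians(-3.9));
th=np.radians(-3.9);O=np.array([539.1,91.0]);R=np.array([[np.cos(th),-np.sin(th)],[np.sin(th),np.cos(th)]])
for c in ([-85,-75],[85,-75],[-85,75],[85,75]): print(proj(p,[*(O+R@c),80]).round())
```

```text
pos [549.4 158.9 245.5] jawang -4.15 q6 1.922 open 37.7 F [-4.1  2.8 -2.6] t 28.38
shift units [ 1.312 -0.41  -0.09 ] turn units [-0.041 -0.15  -0.011]
[160. 343.]
[350. 345.]
[143. 181.]
[365. 181.]
```

View pics/w17.png

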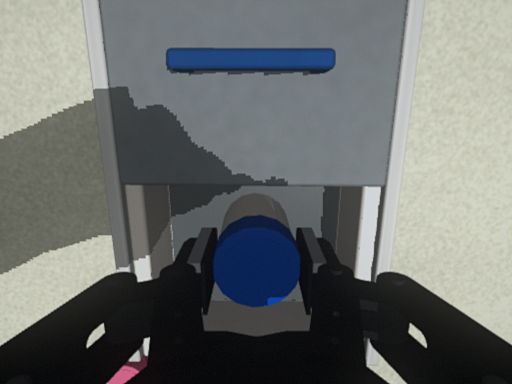

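Request:
drive_tool:
  moves:
    - [0,-0.42,-0.08,-0.04,-0.15,0,255]
    - [0.5,0,0,0,0,0,255]
    - [0.7,0,0,0,0,0,255]
    - [0,0,0,0,0,0,255]

```text
time: 28.88
position: [541.5, 138.4, 177.8]
tcp_rot: [-2.943, 1.563, -3.009]
force: [-0.9, 0.1, -0.9]
opening: 37.6
```

Run:
```python
from h import *
p=cap('wrist','w18');plan([542.4,138.9,123],np.radians(-3.9));
th=np.radians(-3.9);O=np.array([539.1,91.0]);R=np.array([[np.cos(th),-np.sin(th)],[np.sin(th),np.cos(th)]])
for c in ([-85,-75],[85,-75],[-85,75],[85,75]): print(proj(p,[*(O+R@c),80]).round())
```

```text
pos [542.3 138.6 179.5] jawang -3.77 q6 1.886 open 37.3 F [ 0.7  0.9 -1.2] t 28.93
shift units [1.13  0.007 0.007] turn units [ 0.022 -0.05   0.007]
[132. 394.]
[385. 397.]
[103. 178.]
[417. 179.]
```

View pics/w18.png

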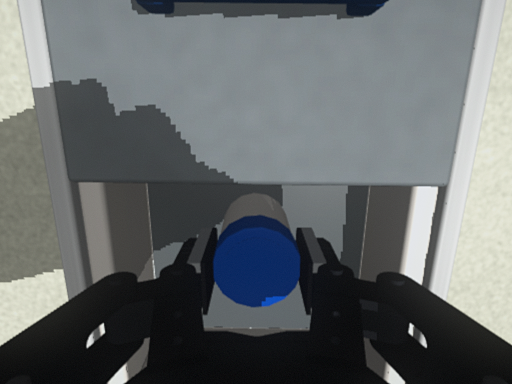

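Request:
drive_tool:
  moves:
    - [0.5,0,0,0,-0.05,0,255]
    - [0.4,0,0,0,0,0,255]
    - [0.15,0,0,0,0,0,255]
    - [0,0,0,0,0,0,255]

```text
time: 29.42
position: [544.5, 139.1, 130.1]
tcp_rot: [0.17, 1.566, 0.104]
force: [0.4, 0.6, -0.2]
opening: 37.6
```

Run:
```python
from h import *
plan([542.4,138.9,123],np.radians(-3.9));
```

```text
pos [544.5 139.1 130.1] jawang -3.77 q6 1.887 open 37.6 F [ 0.4  0.6 -0.2] t 29.43
shift units [ 0.143 -0.007 -0.042] turn units [ 0.022  0.047 -0.008]
```

Request:
drive_tool:
  moves:
    - [0.1,0,-0.04,0,0.04,0,255]
    - [0.04,0,0,0,0,0,255]
    - [0.02,0,0,0,0,0,255]

```text
time: 29.8
position: [543.4, 139.6, 123.7]
tcp_rot: [0.51, 1.567, 0.444]
force: [0.8, -0.2, -1.2]
opening: 38.1
```

Request:
drive_tool:
  moves:
    - [0.03,0,0,0,0,0,255]
    - [0,0,0,0,0,0,255]

```text
time: 30.05
position: [543.5, 139.6, 122.4]
tcp_rot: [0.491, 1.567, 0.425]
force: [-0.1, 0.0, -0.5]
opening: 38.0
```

Open partway (about 55 mm) and rise.

Request:
drive_tool:
  moves:
    - [0.01,0,0,0,0,0,150]
    - [0,0,0,0,0,0,110]
    - [0,0,0,0,0,0,90]
    - [0,0,0,0,0,0,90]
    - [-0.3,0,0,0,0,0,90]
    - [-0.8,0,0,0,0,0,90]
    - [-0.9,0,0,0,0,0,90]
    - [-0.4,0,0,0,0,0,90]

```text
time: 31.05
position: [542.3, 139.2, 247.6]
tcp_rot: [0.562, 1.568, 0.497]
force: [0.7, -0.4, -0.3]
opening: 55.5
```

Run:
```python
from h import *
p=cap('wrist','w19');t=cap('top','t3');jars(t,'t',z=62,box=(100,145,400,245));jars(p,'w',z=68)
plan([429,-325,240],np.radians(-3.9))
```

```text
t blue [332, 164, 12, 11, 95] [337.6 168.9] [ 588.5 -318.2]
t blue [338, 208, 11, 11, 99] [342.9 213.2] [ 429.2 -327.3]
t orange [309, 164, 11, 11, 93] [313.9 169.3] [ 589.3 -233.6]
t orange [312, 186, 12, 11, 97] [317.5 191.1] [ 510.  -242.3]
t orange [334, 186, 11, 11, 96] [339.3 190.7] [ 509.3 -319.7]
t orange [314, 210, 11, 11, 99] [319.2 214.9] [ 425.2 -244.1]
w blue [170, 14, 172, 24, 3735] [255.5  25.5] [549.9 258.9]
w blue [233, 163, 48, 49, 1839] [256.7 187.4] [543.  139.3]
pos [542.8 139.3 247.5] jawang -3.77 q6 1.887 open 55.3 F [-0.2 -0.2 -1.2] t 31.15
shift units [ 0.126 -9.415 -1.66 ] turn units [ 0.022  0.035 -0.019]
```

View pics/w19.png

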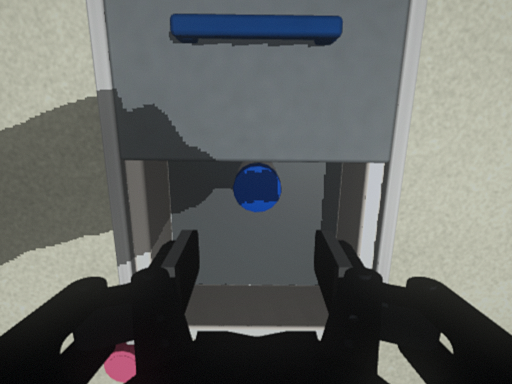

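Request:
drive_tool:
  moves:
    - [0,-0.6,-0.1,0,0,0,90]
    - [0,-0.96,-0.17,0,0,0,90]
    - [0,-0.96,-0.17,0,0,0,90]
    - [0,-0.96,-0.17,0,0,0,90]
    - [0,-0.96,-0.17,0,0,0,90]
    - [0,-0.96,-0.17,0,0,0,90]
    - [0,-0.96,-0.17,0,0,0,90]
    - [0,-0.96,-0.17,0,0,0,90]

```text
time: 32.15
position: [450.9, -229.4, 245.3]
tcp_rot: [0.835, 1.567, 0.775]
force: [1.3, 1.3, -0.4]
opening: 55.0
```

Run:
```python
from h import *
plan([428,-325.5,200],np.radians(-3.9))
```

```text
pos [ 450.9 -229.4  245.3] jawang -3.43 q6 1.159 open 55.0 F [ 1.3  1.3 -0.4] t 32.15
shift units [ 0.901 -1.947 -0.344] turn units [ 0.078  0.021 -0.024]
```

Request:
drive_tool:
  moves:
    - [0,-0.95,-0.17,0,0,0,90]
    - [0,-0.75,-0.15,0.07,0,0,90]
    - [0.3,0,0,0,0,0,90]
    - [0.3,0,0,0,0,0,90]
    - [0.3,0,0,0,0,0,90]
    - [0,0,0,0,0,0,90]

```text
time: 32.9
position: [426.9, -315.8, 195.8]
tcp_rot: [1.751, 1.566, 1.682]
force: [-0.9, 0.0, -0.4]
opening: 55.1
```

Run:
```python
from h import *
p=cap('wrist','w20');jars(p,'w',z=62);plan([428,-325.5,122],np.radians(-3.9))
```

```text
w blue [454, 160, 58, 61, 2820] [486.1 189.6] [ 580.1 -314.6]
w blue [232, 189, 56, 58, 2642] [259.4 217.7] [ 428.3 -324.1]
w orange [475, 24, 37, 69, 1777] [497.6  58.4] [ 577.  -232.8]
w orange [345, 49, 71, 67, 1115] [378.2  82.1] [ 506.4 -241.3]
w orange [213, 63, 64, 66, 2605] [242.   95.6] [ 422.9 -243.4]
w orange [344, 171, 64, 60, 2858] [375.5 200.6] [ 507.  -317.3]
pos [ 427.2 -316.   196.5] jawang -3.99 q6 1.002 open 55.1 F [-0.  -0.7 -0.3] t 32.95
shift units [ 1.49  -0.194  0.029] turn units [-0.015 -0.001 -0.04 ]
```

View pics/w20.png

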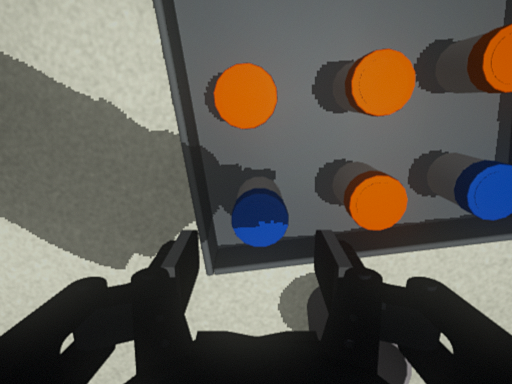

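Request:
drive_tool:
  moves:
    - [0.2,-0.15,0.02,0,0,0,90]
    - [0.6,-0.02,0,0,0,0,90]
    - [0.5,0,0,0,0,0,90]
    - [0.15,0,0,0,0,0,90]
    - [0,0,0,0,0,0,90]

```text
time: 33.58
position: [429.4, -325.5, 122.9]
tcp_rot: [0.589, 1.567, 0.521]
force: [0.3, -0.0, 0.6]
opening: 55.4
```

Run:
```python
from h import *
p=cap('wrist','w21');jars(p,'w',z=62);plan([428.3,-323,116],np.radians(-3.9))
```

```text
w blue [211, 209, 86, 88, 5938] [253.5 253. ] [ 428.5 -323.1]
w orange [385, 0, 118, 101, 3289] [444.1  44.5] [ 506.8 -241.1]
w orange [180, 13, 101, 107, 631] [221.5  67.5] [ 421.6 -243.6]
w orange [377, 184, 100, 90, 5115] [426.7 232.7] [ 506.1 -318.5]
pos [ 429.5 -325.5  123.2] jawang -3.87 q6 0.988 open 55.2 F [ 1.2 -0.1 -0.2] t 33.62
shift units [ 0.145  0.049 -0.028] turn units [ 0.004  0.033 -0.016]
```

View pics/w21.png

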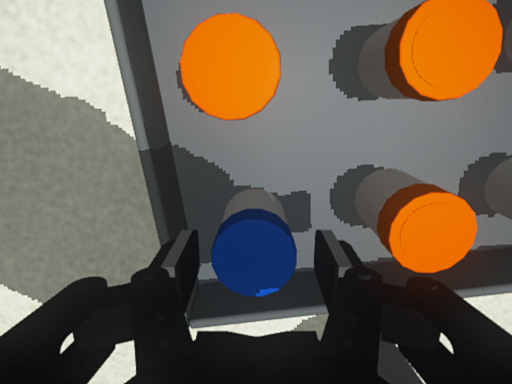

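Request:
drive_tool:
  moves:
    - [0,0.04,-0.04,0,0.03,0,90]
    - [0.14,0,0,0,0,0,90]
    - [0.01,0,0,0,0,0,150]
    - [0,0,0,0,0,0,200]
    - [0,0,0,0,0,0,255]
    - [0,0,0,0,0,0,255]
    - [0,0,0,0,0,0,255]
    - [0,0,0,0,0,0,255]

```text
time: 34.62
position: [428.5, -324.0, 117.5]
tcp_rot: [-0.104, 1.568, -0.172]
force: [-1.1, -0.9, 0.1]
opening: 38.0
```

Request:
drive_tool:
  moves:
    - [-0.3,0,0,0,0,0,255]
    - [-0.7,0,0,0,0,0,255]
    - [-0.9,0,0,0,0,0,255]
    - [-0.9,0,0,0,0,0,255]
    - [0,0,0,0,0,0,255]

```text
time: 35.25
position: [427.6, -323.6, 265.5]
tcp_rot: [-0.174, 1.567, -0.242]
force: [0.4, 0.2, -1.3]
opening: 38.0
```

Run:
```python
from h import *
p=cap('wrist','w22');t=cap('top');jars(t,'t',z=62,box=(100,145,400,245))
plan([539.1,91,250],np.radians(-3.9))
```

```text
t blue [332, 164, 12, 11, 96] [337.5 168.9] [ 588.3 -318.1]
t blue [175, 168, 5, 28, 78] [176.8 181.7] [558.3 260.1]
t blue [206, 179, 11, 12, 98] [210.8 184.5] [544.5 137.3]
t orange [309, 164, 11, 12, 94] [313.9 169.4] [ 589.  -233.6]
t orange [312, 186, 12, 11, 96] [317.4 191.2] [ 509.8 -242.3]
t orange [334, 186, 11, 11, 95] [339.3 190.7] [ 509.5 -319.6]
t orange [314, 210, 11, 11, 99] [319.1 215. ] [ 425.1 -243.7]
pos [ 426.7 -322.9  262. ] jawang -3.87 q6 0.99 open 37.9 F [ 0.2  0.3 -0.9] t 35.35
shift units [0.256 8.409 1.684] turn units [ 0.005 -0.003 -0.019]
```

View pics/w22.png

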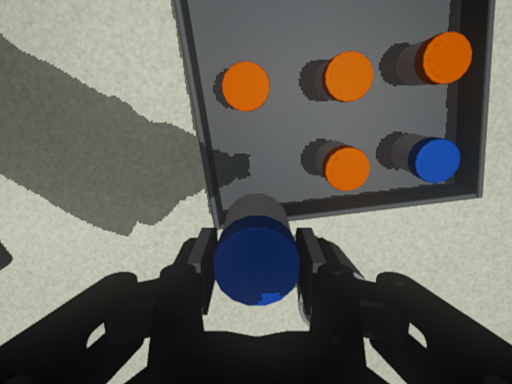

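Request:
drive_tool:
  moves:
    - [0,0.6,0.12,0,0,0,255]
    - [0,0.95,0.19,0,0,0,255]
    - [0,0.95,0.19,0,0,0,255]
    - [0,0.95,0.19,0,0,0,255]
    - [0,0.95,0.19,0,0,0,255]
    - [0,0.95,0.19,0,0,0,255]
    - [0,0.95,0.19,0,0,0,255]
    - [0,0.95,0.19,0,0,0,255]

```text
time: 36.35
position: [521.2, 43.1, 253.2]
tcp_rot: [2.866, 1.554, 2.793]
force: [0.6, -0.5, -0.1]
opening: 38.0
```

Run:
```python
from h import *
plan([539.1,91,180],np.radians(-3.9))
```

```text
pos [521.2  43.1 253.2] jawang -4.21 q6 1.724 open 38.0 F [ 0.6 -0.5 -0.1] t 36.35
shift units [1.464 0.974 0.31 ] turn units [-0.051 -0.153 -0.044]
```

Request:
drive_tool:
  moves:
    - [0,0.5,0.2,0,-0.1,0,255]
    - [0,0.4,0.1,0,0,0,255]
    - [0.5,0,0,0,0,0,255]
    - [0.5,0,0,0,0,0,255]
    - [0,0,0,0,0,0,255]

```text
time: 36.98
position: [536.3, 92.3, 195.5]
tcp_rot: [2.988, 1.555, 2.92]
force: [-0.3, 0.7, -1.0]
opening: 37.9
```

Run:
```python
from h import *
p=cap('wrist','w23');jars(p,'w',z=68);plan([539.1,91,124],np.radians(-3.9))
```

```text
w blue [234, 107, 64, 64, 3184] [265.3 138.1] [542.9 138.3]
w blue [213, 216, 87, 90, 6267] [256.3 260.8] [531.6  54.8]
pos [536.8  92.3 196.7] jawang -3.89 q6 1.806 open 37.6 F [-0.  -0.1 -0.8] t 37.02
shift units [ 1.453 -0.027  0.068] turn units [ 0.001 -0.139 -0.027]
```

View pics/w23.png

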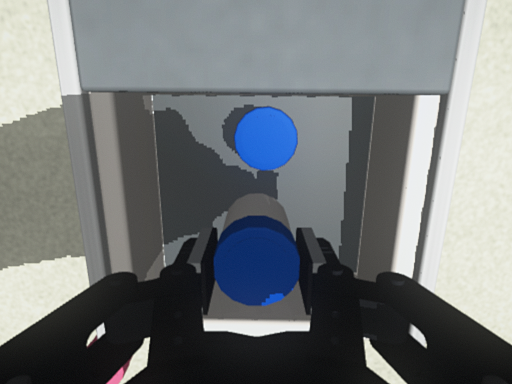

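Request:
drive_tool:
  moves:
    - [0,-0.04,0.06,0,-0.14,0,255]
    - [0.5,0,0,0,0,0,255]
    - [0.5,0,0,0,0,0,255]
    - [0.25,0,0,0,0,0,255]
    - [0,0,0,0,0,0,255]

```text
time: 37.65
position: [542.7, 89.6, 137.0]
tcp_rot: [0.426, 1.561, 0.357]
force: [-0.4, -0.0, 0.5]
opening: 37.9
```

Run:
```python
from h import *
plan([539.1,90.5,123.5],np.radians(-3.9))
```

```text
pos [542.7  89.6 137. ] jawang -3.96 q6 1.803 open 37.9 F [-0.4 -0.   0.5] t 37.65
shift units [ 0.27   0.012 -0.077] turn units [-0.01   0.088 -0.04 ]
```

Request:
drive_tool:
  moves:
    - [0.15,0.01,-0.07,0,0.09,0,255]
    - [0.1,0,0,0,0,0,255]
    - [0.04,0,0,0,0,0,255]
    - [0,0,0,0,0,0,255]

```text
time: 38.15
position: [540.3, 90.6, 123.7]
tcp_rot: [1.174, 1.566, 1.105]
force: [-0.7, 0.8, -0.1]
opening: 37.6
```

Run:
```python
from h import *
plan([539.1,90.5,123.5],np.radians(-3.9))
```

```text
pos [540.3  90.6 123.7] jawang -3.96 q6 1.804 open 37.6 F [-0.7  0.8 -0.1] t 38.15
shift units [ 0.004 -0.003 -0.023] turn units [-0.009  0.019 -0.046]
```

Request:
drive_tool:
  moves:
    - [0.01,0,0,0,0,0,150]
    - [0,0,0,0,0,0,110]
    - [0,0,0,0,0,0,90]
    - [0,0,0,0,0,0,90]
    - [-0.3,0,0,0,0,0,90]
    - [-0.8,0,0,0,0,0,90]
    - [-0.9,0,0,0,0,0,90]
    - [-0.4,0,0,0,0,0,90]

```text
time: 39.15
position: [539.2, 89.8, 249.1]
tcp_rot: [1.289, 1.566, 1.22]
force: [0.7, 0.0, -0.8]
opening: 55.1
```

Run:
```python
from h import *
p=cap('wrist','w24');t=cap('top','t3');jars(t,'t',z=62,box=(100,145,400,245));jars(p,'w',z=68)
plan([587.5,-315.5,240],np.radians(-3.9))
```

```text
t blue [332, 164, 12, 11, 95] [337.6 168.9] [ 588.5 -318.2]
t orange [309, 164, 11, 11, 93] [313.8 169.3] [ 589.5 -233.5]
t orange [312, 186, 12, 11, 98] [317.5 191.1] [ 510.1 -242.5]
t orange [334, 186, 11, 11, 94] [339.3 190.6] [ 509.6 -319.8]
t orange [314, 210, 11, 11, 100] [319.2 214.9] [ 425.3 -243.9]
w blue [231, 103, 51, 51, 2021] [256.4 127.9] [542.8 138.1]
w blue [234, 163, 48, 49, 1836] [257.4 187.1] [540.3  90.3]
pos [539.7  89.9 249.1] jawang -3.96 q6 1.803 open 55.4 F [0.9 0.7 0.2] t 39.25
shift units [ 0.145 -8.024  1.513] turn units [-0.009  0.026 -0.047]
```

View pics/w24.png

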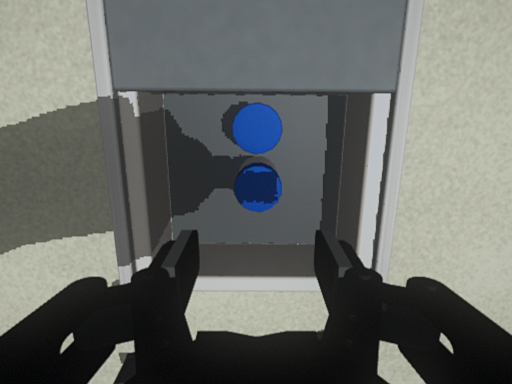

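Request:
drive_tool:
  moves:
    - [0,-0.6,0.11,0,0,0,90]
    - [0,-0.95,0.18,0,0,0,90]
    - [0,-0.95,0.18,0,0,0,90]
    - [0,-0.95,0.18,0,0,0,90]
    - [0,-0.95,0.18,0,0,0,90]
    - [0,-0.95,0.18,0,0,0,90]
    - [0,-0.95,0.18,0,0,0,90]
    - [0,-0.95,0.18,0,0,0,90]

```text
time: 40.25
position: [583.1, -284.3, 246.3]
tcp_rot: [1.469, 1.564, 1.405]
force: [1.1, 0.3, 0.7]
opening: 55.2
```

Run:
```python
from h import *
plan([587.8,-316,200],np.radians(-3.9))
```

```text
pos [ 583.1 -284.3  246.3] jawang -3.62 q6 1.178 open 55.2 F [1.1 0.3 0.7] t 40.25
shift units [ 0.922 -0.632  0.133] turn units [ 0.046  0.006 -0.06 ]
```

Request:
drive_tool:
  moves:
    - [0,-0.4,0.12,0.05,0,-0.06,90]
    - [0.3,0,0,0,0,0,90]
    - [0.4,0,0,0,0,0,90]
    - [0.2,0,0,0,0,0,90]
    - [0,0,0,0,0,0,90]

```text
time: 40.88
position: [586.1, -306.3, 196.0]
tcp_rot: [2.657, 1.567, 2.586]
force: [-0.9, -0.3, 0.7]
opening: 55.2
```

Run:
```python
from h import *
p=cap('wrist','w25');jars(p,'w',z=62);plan([587.8,-316,122],np.radians(-3.9))
```

```text
w blue [233, 188, 57, 60, 2652] [260.7 217.6] [ 587.9 -315.1]
w orange [221, 59, 64, 67, 2386] [247.3  92.2] [ 585.3 -232.5]
w orange [98, 84, 69, 65, 3413] [131.4 115.5] [ 511.6 -241.3]
w orange [0, 99, 32, 62, 1583] [ 12.8 129.1] [ 434.8 -244.3]
w orange [120, 198, 59, 59, 2467] [148.4 226.2] [ 510.1 -316. ]
pos [ 586.3 -306.4  196.6] jawang -4.09 q6 1.16 open 55.5 F [0.3 0.6 0.5] t 40.92
shift units [ 1.492 -0.191  0.048] turn units [-0.031 -0.028 -0.015]
```

View pics/w25.png

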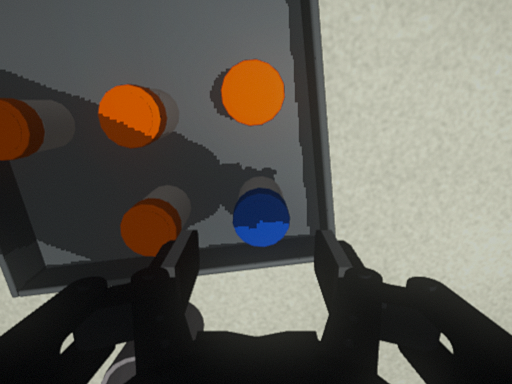

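Request:
drive_tool:
  moves:
    - [0.2,-0.16,0.04,0,0,0,90]
    - [0.6,-0.02,0,0,0,0,90]
    - [0.5,0,0,0,0,0,90]
    - [0.15,0,0,0,0,0,90]
    - [0,0,0,0,0,0,90]

```text
time: 41.55
position: [589.0, -317.3, 123.7]
tcp_rot: [-0.342, 1.57, -0.413]
force: [-0.3, -0.2, 0.9]
opening: 55.5
```

Run:
```python
from h import *
p=cap('wrist','w26');jars(p,'w',z=62);plan([588,-314.7,116.5],np.radians(-3.9))
```

```text
w blue [211, 206, 86, 88, 5885] [253.7 250.1] [ 588.1 -314.1]
w orange [189, 4, 101, 108, 1236] [220.1  57.4] [ 581.2 -231.8]
w orange [0, 45, 111, 103, 8948] [52.3 96.4] [ 513.2 -241.5]
w orange [43, 221, 96, 73, 4865] [ 90.7 255.4] [ 513.6 -311.5]
pos [ 589.2 -317.4  124.1] jawang -4.06 q6 1.148 open 54.6 F [-0.5 -0.2 -0.2] t 41.6
shift units [ 0.152  0.052 -0.028] turn units [-0.026  0.016  0.006]
```

View pics/w26.png

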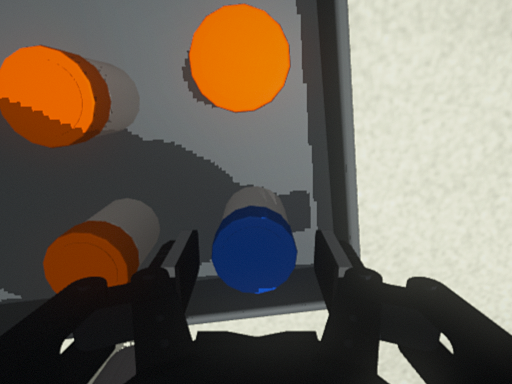

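Request:
drive_tool:
  moves:
    - [0,0.06,-0.03,0,0.03,0,90]
    - [0.15,0,0,0,0,0,90]
    - [0.01,0,0,0,0,0,150]
    - [0,0,0,0,0,0,200]
    - [0,0,0,0,0,0,255]
    - [0,0,0,0,0,0,255]
    - [0,0,0,0,0,0,255]
    - [0,0,0,0,0,0,255]

```text
time: 42.6
position: [588.8, -314.6, 118.0]
tcp_rot: [-0.965, 1.568, -1.035]
force: [0.1, 0.5, -0.2]
opening: 37.8
```

Request:
drive_tool:
  moves:
    - [-0.3,0,0,0,0,0,255]
    - [-0.7,0,0,0,0,0,255]
    - [-0.9,0,0,0,0,0,255]
    - [-0.9,0,0,0,0,0,255]
    - [0,0,0,0,0,0,255]

```text
time: 43.22
position: [588.2, -314.0, 266.3]
tcp_rot: [-0.757, 1.567, -0.828]
force: [-0.6, -0.6, -1.5]
opening: 37.7
```

Run:
```python
from h import *
p=cap('wrist','w27');t=cap('top','t4');jars(t,'t',z=62,box=(100,145,400,245))
plan([536,43.5,250],np.radians(-3.9))
```

```text
t blue [175, 168, 5, 28, 80] [176.8 181.6] [558.6 259.9]
t blue [206, 179, 11, 12, 99] [210.8 184.6] [544.3 137.3]
t blue [220, 180, 11, 11, 100] [224.7 185. ] [541.6  87.6]
t orange [309, 164, 11, 12, 95] [313.9 169.4] [ 589.2 -233.7]
t orange [312, 186, 10, 11, 71] [316.1 190.6] [ 511.9 -237.6]
pos [ 587.3 -313.5  262.4] jawang -4.05 q6 1.152 open 38.1 F [-1.3 -0.1 -0.6] t 43.33
shift units [ 0.248  7.051 -1.527] turn units [-0.025 -0.02   0.004]
```

View pics/w27.png

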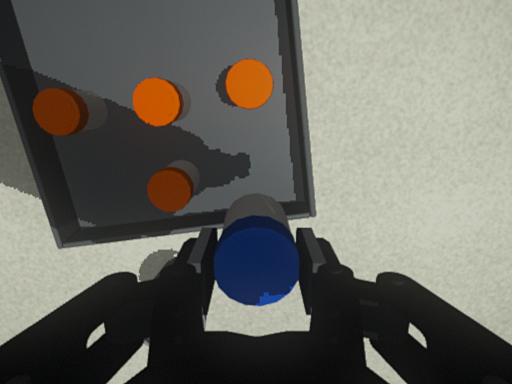

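Request:
drive_tool:
  moves:
    - [0,0.6,-0.13,0,0,0,255]
    - [0,0.95,-0.2,0,0,0,255]
    - [0,0.95,-0.2,0,0,0,255]
    - [0,0.95,-0.2,0,0,0,255]
    - [0,0.95,-0.2,0,0,0,255]
    - [0,0.95,-0.2,0,0,0,255]
    - [0,0.95,-0.2,0,0,0,255]
    - [0,0.4,-0.1,0,0,0,255]

```text
time: 44.32
position: [533.1, 35.1, 253.4]
tcp_rot: [3.049, 1.553, 2.975]
force: [0.3, 0.5, -1.0]
opening: 37.6
```

Run:
```python
from h import *
plan([535.8,43.1,190],np.radians(-3.9))
```

```text
pos [533.1  35.1 253.4] jawang -4.24 q6 1.709 open 37.6 F [ 0.3  0.5 -1. ] t 44.33
shift units [1.266 0.162 0.064] turn units [-0.056 -0.17  -0.016]
```

Request:
drive_tool:
  moves:
    - [0,0.1,0.06,-0.05,-0.15,0,255]
    - [0.5,0,0,0,0,0,255]
    - [0.5,0,0,0,0,0,255]
    - [0.2,0,0,0,0,0,255]
    - [0,0,0,0,0,0,255]

```text
time: 44.95
position: [535.7, 39.1, 189.4]
tcp_rot: [2.986, 1.568, 2.919]
force: [-0.4, 0.2, -0.0]
opening: 37.7
```

Run:
```python
from h import *
p=cap('wrist','w28');jars(p,'w',z=68);plan([535.8,43.1,124],np.radians(-3.9))
th=np.radians(-3.9);O=np.array([539.1,91.0]);R=np.array([[np.cos(th),-np.sin(th)],[np.sin(th),np.cos(th)]])
for c in ([-85,-75],[85,-75],[-85,75],[85,75]): print(proj(p,[*(O+R@c),80]).round())
```

```text
w blue [223, 5, 71, 78, 4285] [258.   43.4] [542.9 137.8]
w blue [227, 100, 65, 65, 3415] [258.9 132. ] [540.2  89.3]
w blue [213, 216, 87, 90, 6177] [256.1 260.6] [532.9   4.6]
pos [535.9  39.1 189.9] jawang -3.85 q6 1.71 open 37.5 F [ 0.6 -0.2 -1.2] t 45.0
shift units [ 1.318  0.078 -0.004] turn units [ 0.009 -0.024 -0.005]
[120. 253.]
[394. 254.]
[ 85. -22.]
[429. -22.]
```

View pics/w28.png

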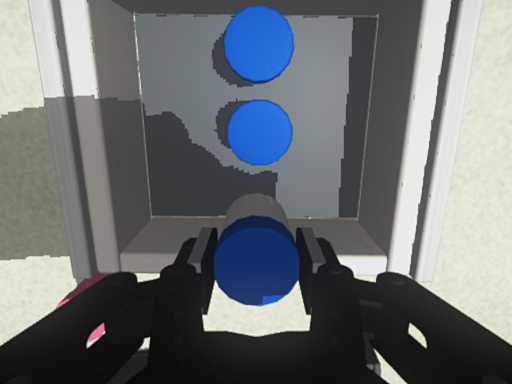

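Request:
drive_tool:
  moves:
    - [0,0.08,0,0,0,0,255]
    - [0.5,0,0,0,0,0,255]
    - [0.4,0,0,0,0,0,255]
    - [0.2,0,0,0,0,0,255]
    - [0,0,0,0,0,0,255]

```text
time: 45.62
position: [538.8, 43.9, 137.5]
tcp_rot: [0.388, 1.566, 0.32]
force: [-1.0, 0.3, -0.2]
opening: 37.7
```

Run:
```python
from h import *
plan([535.8,43.1,124],np.radians(-3.9))
```

```text
pos [538.8  43.9 137.5] jawang -3.86 q6 1.719 open 37.7 F [-1.   0.3 -0.2] t 45.62
shift units [ 0.269 -0.02  -0.059] turn units [ 0.007  0.038 -0.016]
```

Request:
drive_tool:
  moves:
    - [0.15,-0.02,-0.06,0,0.04,0,255]
    - [0.1,0,0,0,0,0,255]
    - [0.04,0,0,0,0,0,255]
    - [0,0,0,0,0,0,255]

```text
time: 46.12
position: [536.5, 43.2, 124.0]
tcp_rot: [0.762, 1.568, 0.694]
force: [-1.4, -0.2, 0.7]
opening: 37.4
```

Run:
```python
from h import *
plan([535.8,43.1,123.8],np.radians(-3.9))
```

```text
pos [536.5  43.2 124. ] jawang -3.86 q6 1.718 open 37.4 F [-1.4 -0.2  0.7] t 46.12
shift units [ 0.004 -0.003 -0.014] turn units [ 0.007  0.022 -0.021]
```

Request:
drive_tool:
  moves:
    - [0.005,0,0,0,0,0,150]
    - [0,0,0,0,0,0,110]
    - [0,0,0,0,0,0,90]
    - [0,0,0,0,0,0,90]
    - [-0.3,0,0,0,0,0,90]
    - [-0.8,0,0,0,0,0,90]
    - [-0.9,0,0,0,0,0,90]
    - [-0.9,0,0,0,0,0,0]

```text
time: 47.12
position: [534.7, 42.7, 273.4]
tcp_rot: [2.309, 1.569, 2.242]
force: [0.9, 0.1, -0.4]
opening: 71.4
```

Run:
```python
from h import *
p=cap('wrist','w29');t=cap('top','t5');s=cap('scene','s5');jars(t,'t',z=62,box=(100,145,400,245));jars(p,'w',z=68)
plan([549.5,250,230],np.radians(86.5))
```

```text
t blue [175, 168, 5, 28, 80] [176.7 181.7] [558.5 260.2]
t orange [309, 164, 11, 11, 93] [313.9 169.3] [ 589.3 -233.6]
t orange [312, 186, 12, 11, 98] [317.5 191.1] [ 510.1 -242.5]
t orange [334, 186, 11, 11, 93] [339.3 190.7] [ 509.5 -319.6]
t orange [314, 210, 11, 11, 101] [319.2 214.9] [ 425.2 -244. ]
w blue [235, 40, 49, 52, 1978] [258.9  66. ] [542.8 137.8]
w blue [237, 104, 46, 47, 1710] [259.5 126.9] [540.1  89.1]
w blue [237, 158, 44, 45, 1542] [258.3 180.4] [536.   42.2]
pos [536.   42.8 274.1] jawang -3.86 q6 1.717 open 85.3 F [ 0.3  0.2 -0.3] t 47.27
shift units [ 0.89   4.15  -0.013] turn units [ 1.494e+01  7.000e-03 -3.900e-02]
```

View pics/w29.png

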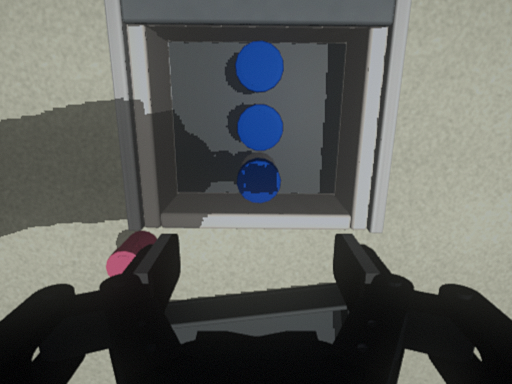

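View pics/s5.png

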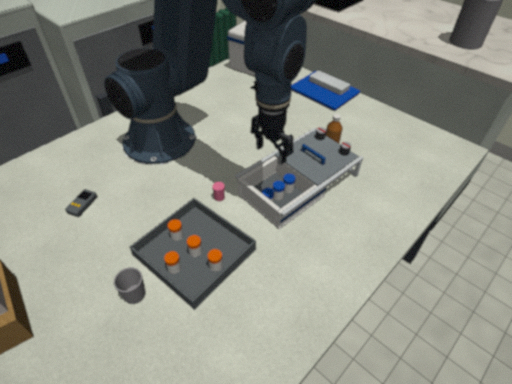

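Request:
drive_tool:
  moves:
    - [0,0.95,0,-1,0,0,0]
    - [0,0.95,0.1,-1,0,0,0]
    - [0,0.9,0.2,-1,0,0,0]
    - [0,0.85,0.3,-1,0,0,0]
    - [0,0,0,-1,0,0,0]
    - [0,0,0,-1,0,0,0]
    - [0,0,0,-1,0,0,0]
    - [0,0,0,-1,0,0,0]

```text
time: 48.28
position: [547.2, 234.2, 270.5]
tcp_rot: [2.642, 1.567, -2.845]
force: [1.2, 0.1, -0.1]
opening: 85.2
```

Run:
```python
from h import *
plan([549.5,250,250],np.radians(86.1))
```

```text
pos [547.2 234.2 270.5] jawang 45.64 q6 1.178 open 85.2 F [ 1.2  0.1 -0.1] t 48.27
shift units [0.409 0.188 0.259] turn units [-6.744 -0.024 -0.028]
```

Request:
drive_tool:
  moves:
    - [0,0.19,0.26,-1,0,0,0]
    - [0.1,0,0,-1,0,0,0]
    - [0.1,0,0,-1,0,0,0]
    - [0.1,0,0,-1,0,0,0]
    - [0.1,0,0,-1,0,0,0]
    - [0.1,0,0,-1,0,0,0]
    - [0,0,0,-0.7,0,0,0]
    - [0,0,0,0,0,0,0]

```text
time: 49.28
position: [546.5, 249.3, 239.9]
tcp_rot: [2.012, 1.557, -2.749]
force: [0.7, 0.2, -1.1]
opening: 85.2
```

Run:
```python
from h import *
p=cap('wrist','w30');plan([549.5,250,168.5],np.radians(86.1));jars(p,'w',z=118)
for X in ([549.5,250,118],): print(proj(p,X))
```

```text
pos [546.5 249.3 239.9] jawang 87.17 q6 0.477 open 85.2 F [-0.2  0.5  1. ] t 49.33
shift units [ 1.427 -0.078  0.025] turn units [ 0.178 -0.056 -0.116]
w blue [247, 137, 21, 147, 2498] [256.3 209.1] [544.2 249.7]
w blue [0, 163, 89, 53, 3547] [ 42.8 189.4] [525.  115.9]
w blue [92, 166, 50, 51, 2011] [117.5 191. ] [528.2 162.9]
w orange [498, 97, 14, 51, 406] [506.4 122.1] [496.9 400. ]
w orange [423, 107, 18, 57, 572] [431.2 134.8] [502.3 356.5]
[257.13137411 216.84227951]
```

View pics/w30.png

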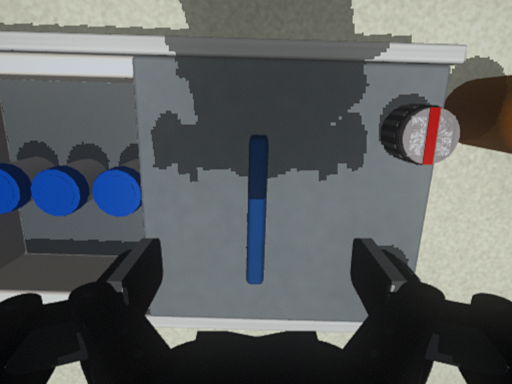

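Request:
drive_tool:
  moves:
    - [0.4,0,0.01,0.15,0,-0.1,0]
    - [0.6,0,0,0,0,0,0]
    - [0.4,0,0,0,0,0,0]
    - [0,0,0,0,0,0,0]

```text
time: 49.82
position: [545.9, 249.3, 168.0]
tcp_rot: [2.901, 1.565, -1.885]
force: [-0.7, 0.6, -0.2]
opening: 85.6
```

Run:
```python
from h import *
plan([547,249.8,169],np.radians(86.1))
```

```text
pos [545.9 249.3 168. ] jawang 85.81 q6 0.503 open 85.6 F [-0.7  0.6 -0.2] t 49.83
shift units [-0.02  -0.022  0.011] turn units [-0.049 -0.057 -0.014]
```

Request:
drive_tool:
  moves:
    - [-0.01,0,0.01,0,0,0,120]
    - [0,0,0,0,0,0,200]
    - [0,0,0,0,0,0,255]
    - [0,0,0,0,0,0,255]
    - [0,0,0,0,0,0,255]
    - [0,0,0,0,0,0,255]

```text
time: 50.58
position: [546.8, 249.1, 171.5]
tcp_rot: [-2.902, 1.564, -1.407]
force: [0.9, 3.0, -4.1]
opening: 10.4
```

Request:
drive_tool:
  moves:
    - [0,0,-0.2,0,0,0,255]
    - [0,0,-0.4,0,0,0,255]
    - [0,0,-0.5,0,0,0,255]
    - [0,0,-0.5,0,0,0,255]
    - [0,0,-0.5,0,0,0,255]

```text
time: 51.2
position: [538.7, 143.4, 171.5]
tcp_rot: [-2.534, 1.568, -1.036]
force: [5.0, 4.3, -6.0]
opening: 10.5
```

Run:
```python
from h import *
plan([537,90,170],np.radians(86.1))
```

```text
pos [538.7 143.4 171.5] jawang 85.83 q6 0.334 open 10.5 F [ 5.   4.3 -6. ] t 51.2
shift units [ 0.033 -0.044 -1.068] turn units [-0.045 -0.023  0.016]
```

Request:
drive_tool:
  moves:
    - [0.02,0,-0.4,0,0,0,255]
    - [0.01,0,-0.3,0,0,0,255]
    - [0,0,-0.2,0,0,0,255]
    - [0,0,-0.1,0,0,0,255]
    - [0,0,-0.1,0,0,0,255]
    - [0,0,-0.06,0,0,0,255]

```text
time: 51.95
position: [534.5, 88.0, 171.5]
tcp_rot: [-0.139, 1.556, 1.362]
force: [1.4, 26.1, -5.0]
opening: 10.6
```

Request:
drive_tool:
  moves:
    - [0.02,0,0.02,0,0,0,255]
    - [0,0,0,0,0,0,200]
    - [0,0,0,0,0,0,100]
    - [0,0,0,0,0,0,0]
    - [0,0,0,0,0,0,0]
    - [-0.6,0,0,0,0,0,0]
    - [-0.9,0,0,0,0,0,0]
    - [0,0,0,0,0,0,0]

```text
time: 52.95
position: [534.1, 88.2, 247.9]
tcp_rot: [-0.122, 1.558, 1.38]
force: [0.8, 0.7, -0.4]
opening: 85.5
```

Run:
```python
from h import *
p=cap('wrist','w31');redlines(p,124);jars(p,z=118);plan([490.8,194,240],np.radians(157))
```

```text
red [61.2 17.4] [34, 0, 54, 42, 1789] xy [416.1  -7.9] slot ang 88.5 len 25.7
red [423.5 127.7] [416, 100, 16, 56, 549] xy [489.9 195.1] slot ang 176.9 len 33.1
 blue [249, 136, 18, 139, 2223] [257.  205.5] [534.   91.3]
 orange [416, 100, 16, 56, 531] [423.5 127.3] [490.2 198.3]
pos [533.4  88.1 246. ] jawang 86.06 q6 0.227 open 85.7 F [ 0.2  0.8 -0.8] t 53.0
shift units [0.147 0.995 2.053] turn units [-11.822   0.11    0.065]
```

View pics/w31.png

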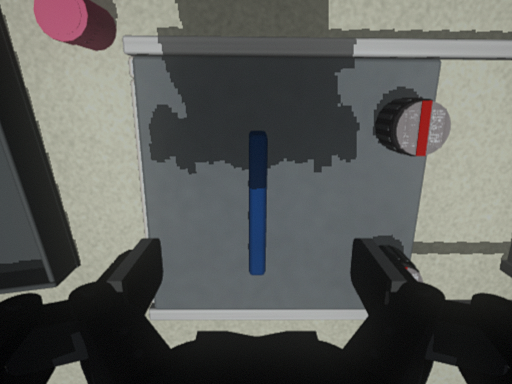

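Request:
drive_tool:
  moves:
    - [0,0.35,0.72,0,0,0,0]
    - [0,0.35,0.72,0,0,0,0]
    - [0,0.3,0.6,-1,0,0,0]
    - [0,0,0,-1,0,0,0]
    - [0,0,0,-1,0,0,0]
    - [0,0,0,-1,0,0,0]
    - [0,0,0,-1,0,0,0]
    - [0,0,0,-1,0,0,0]

```text
time: 54.0
position: [485.9, 195.4, 237.7]
tcp_rot: [0.414, 1.557, 2.564]
force: [-0.0, 0.2, -0.1]
opening: 85.6
```

Request:
drive_tool:
  moves:
    - [0,0,0,-1,0,0,0]
    - [0,0,0,-1,0,0,0]
    - [0,0,0,-1,0,0,0]
    - [0,0,0,-1,0,0,0]
    - [0,0,0,-1,0,0,0]
    - [0,0,0,-0.7,0,0,0]
    - [0,0,0,0,0,0,0]

```text
time: 54.88
position: [482.8, 194.0, 228.9]
tcp_rot: [0.252, 1.547, 3.018]
force: [0.6, 0.1, 0.7]
opening: 85.7
```

Run:
```python
from h import *
p=cap('wrist','w32');redlines(p,124);plan([490.8,194.5,200],np.radians(158))
```

```text
red [219.6 233. ] [213, 228, 16, 11, 93] xy [503.5 194.8] slot ang 150.7 len 7.2
red [ 68.9 276.5] [43, 265, 53, 24, 481] xy [599.6 186.7] slot ang 176.5 len 33.0
pos [482.8 194.  229. ] jawang 158.47 q6 -0.818 open 85.5 F [ 0.7  0.3 -1.3] t 54.92
shift units [ 0.575 -0.072 -0.158] turn units [ 0.078  0.216 -0.057]
```

View pics/w32.png

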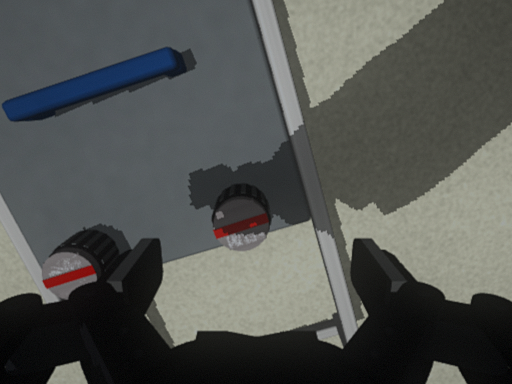

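Request:
drive_tool:
  moves:
    - [0,-0.07,-0.15,0.08,0.21,-0.05,0]
    - [0.3,0,0,0,0,0,0]
    - [0.3,0,0,0,0,0,0]
    - [0.2,0,0,0,0,0,0]
    - [0,0,0,0,0,0,0]

```text
time: 55.55
position: [491.1, 194.2, 184.4]
tcp_rot: [1.406, 1.569, -2.125]
force: [0.4, -0.1, 0.6]
opening: 85.7
```

Run:
```python
from h import *
p=cap('wrist','w33');plan([490.6,194.3,178],np.radians(158))
```

```text
pos [491.3 194.3 184.9] jawang 157.73 q6 -0.805 open 85.5 F [ 0.6  0.3 -0.7] t 55.6
shift units [0.138 0.004 0.012] turn units [-0.046 -0.001 -0.012]
```

View pics/w33.png

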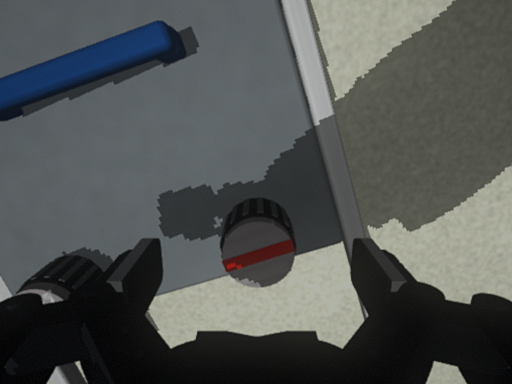

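Request:
drive_tool:
  moves:
    - [0.13,0,0.01,0,0,0,0]
    - [0,0,0,0,0,0,120]
    - [0,0,0,0,0,0,200]
    - [0,0,0,0,0,0,255]
    - [0,0,0,0,0,0,255]
    - [0,0,0,0,0,0,255]
    - [0,0,0,0,0,0,255]

```text
time: 56.48
position: [490.8, 194.8, 179.3]
tcp_rot: [3.035, 1.57, -0.495]
force: [-2.6, -0.1, 2.4]
opening: 33.2
```

Run:
```python
from h import *
p=cap('wrist','w34');plan([490.6,194.3,169.5],np.radians(158))
```

```text
pos [490.8 194.8 179.3] jawang 157.73 q6 -0.804 open 33.3 F [-2.6  0.4  2.2] t 56.52
shift units [0.195 0.011 0.001] turn units [-0.045 -0.005 -0.   ]
```

View pics/w34.png

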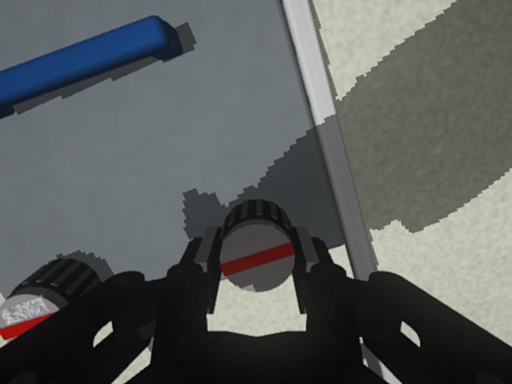

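Request:
drive_tool:
  moves:
    - [0.1,0,0,0,0,0,255]
    - [0.08,0,0,0,0,0,255]
    - [0.02,0,0,0,0,0,255]
    - [0,0,0,0,0,0,255]

```text
time: 57.02
position: [490.9, 194.8, 168.7]
tcp_rot: [-2.701, 1.57, 0.052]
force: [-4.4, -0.6, 8.8]
opening: 32.9
```

Request:
drive_tool:
  moves:
    - [0.005,0,0,0.5,0,0,255]
    - [0.005,0,0,1,0,0,255]
    - [0.005,0,0,1,0,0,255]
    - [0.005,0,0,1,0,0,255]
    - [0.005,0,0,1,0,0,255]
    - [0.005,0,0,1,0,0,255]

```text
time: 57.78
position: [491.0, 194.5, 168.5]
tcp_rot: [-2.152, 1.568, 0.007]
force: [-6.5, -2.2, 12.3]
opening: 33.4
```

Request:
drive_tool:
  moves:
    - [0,0,0,1,0,0,255]
    - [0,0,0,1,0,0,255]
    - [0,0,0,1,0,0,255]
    - [0,0,0,1,0,0,255]
    - [0.003,0,0,1,0,0,255]
    - [0.003,0,0,1,0,0,255]

```text
time: 58.52
position: [491.0, 193.9, 168.6]
tcp_rot: [-1.697, 1.566, -0.188]
force: [-6.1, -1.5, 12.8]
opening: 33.4
```

Run:
```python
from h import *
plan([490.6,194.3,169.5],np.radians(66))
```

```text
pos [491.  193.9 168.6] jawang 86.47 q6 0.439 open 33.4 F [-6.1 -1.5 12.8] t 58.52
shift units [-0.019  0.008  0.007] turn units [3.411e+00 2.000e-03 4.400e-02]
```

Request:
drive_tool:
  moves:
    - [0,0,0,1,0,0,255]
    - [0,0,0,1,0,0,255]
    - [0,0,0,1,0,0,255]
    - [0,0,0,0.45,0,0,255]
    - [0,0,0,0,0,0,255]

```text
time: 59.15
position: [490.7, 193.7, 168.7]
tcp_rot: [-1.38, 1.566, -0.246]
force: [-4.2, -1.1, 8.8]
opening: 33.2
```

Run:
```python
from h import *
plan([490.6,194.3,169.5],np.radians(66));cap('wrist','w35');print(robot.state()['ft_torque'])
```

```text
pos [490.7 193.7 168.7] jawang 64.95 q6 0.814 open 33.2 F [-4.2 -1.1  8.8] t 59.15
shift units [-0.017  0.008  0.011] turn units [-0.174  0.009  0.048]
[-0.36163738  1.03042712  0.02725787]
```

View pics/w35.png

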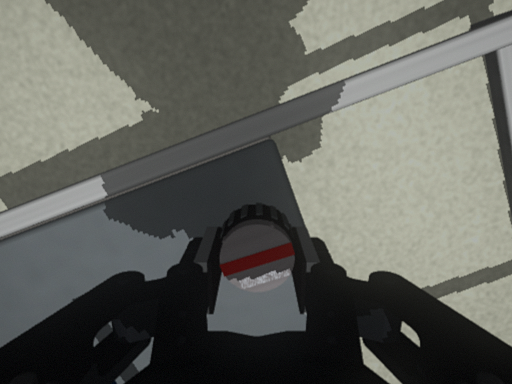

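Request:
drive_tool:
  moves:
    - [-0.06,0,0,0,0,0,255]
    - [0,0,0,0,0,0,200]
    - [0,0,0,0,0,0,100]
    - [0,0,0,0,0,0,0]
    - [0,0,0,0,0,0,0]
    - [-0.6,0,0,0,0,0,0]
    - [-0.7,0,0,0,0,0,0]
    - [0,0,0,0,0,0,0]

```text
time: 60.2
position: [490.6, 193.6, 236.9]
tcp_rot: [-1.533, 1.566, -0.399]
force: [-0.0, 0.1, 0.1]
opening: 85.5
```

Run:
```python
from h import *
p=cap('wrist','w36');redlines(p,117.5);plan([600.3,187,235],np.radians(158))
```

```text
red [257.1 210.2] [231, 199, 52, 24, 467] xy [490.5 195.1] slot ang 84.2 len 33.2
pos [490.  193.4 235.5] jawang 64.96 q6 0.814 open 85.3 F [ 0.8 -0.2 -0.1] t 60.25
shift units [ 0.016 -2.052  0.818] turn units [14.494  0.016  0.036]
```

View pics/w36.png

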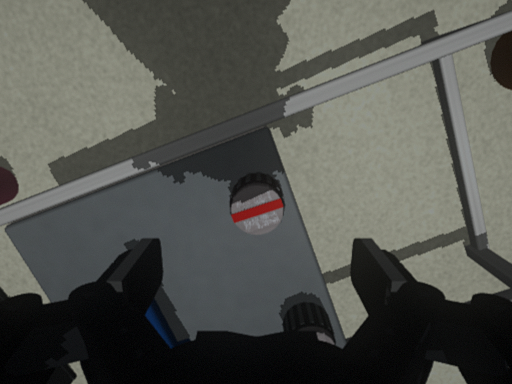

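Request:
drive_tool:
  moves:
    - [0,-0.7,0.28,0,0,0,0]
    - [0,-0.7,0.28,0,0,0,0]
    - [0,-0.65,0.26,-1,0,0,0]
    - [0,0,0,-1,0,0,0]
    - [0,0,0,-1,0,0,0]
    - [0,0,0,-1,0,0,0]
    - [0,0,0,-1,0,0,0]
    - [0,0,0,-1,0,0,0]

```text
time: 61.25
position: [601.4, 185.9, 224.8]
tcp_rot: [1.97, 1.56, -2.531]
force: [0.4, -0.1, -0.4]
opening: 85.3
```

Request:
drive_tool:
  moves:
    - [0,0,0,-1,0,0,0]
    - [0,0,0,-1,0,0,0]
    - [0,0,0,-1,0,0,0]
    - [0,0,0,-1,0,0,0]
    - [0,0,0,-1,0,0,0]
    - [0,0,0,-1,0,0,0]
    - [0,0,0,-1,0,0,0]
    - [0,0,0,-1,0,0,0]

```text
time: 62.25
position: [598.7, 184.8, 213.6]
tcp_rot: [0.942, 1.546, -2.693]
force: [-0.2, -0.4, 0.5]
opening: 85.6
```

Run:
```python
from h import *
p=cap('wrist','w37');redlines(p,124,20);plan([600.3,187,200],np.radians(158))
```

```text
red [230.7 247.4] [224, 244, 17, 8, 58] xy [613.7 187.1] slot ang 152.7 len 7.7
pos [598.6 184.8 213.4] jawang 152.01 q6 -0.782 open 85.3 F [-0.5 -0.2 -0.7] t 62.3
shift units [ 0.267 -0.06  -0.014] turn units [-0.996  0.151 -0.184]
```

View pics/w37.png

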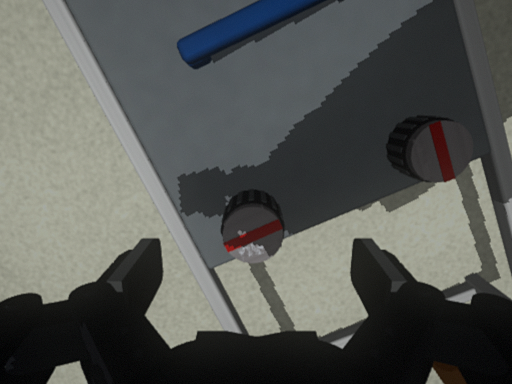

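Request:
drive_tool:
  moves:
    - [0,-0.05,-0.02,-1,0.15,-0.18,0]
    - [0.2,0,0,0,0,0,0]
    - [0.2,0,0,0,0,0,0]
    - [0.1,0,0,0,0,0,0]
    - [0,0,0,0,0,0,0]

```text
time: 62.92
position: [599.3, 186.1, 182.8]
tcp_rot: [0.756, 1.565, -2.777]
force: [0.2, -0.8, 0.8]
opening: 85.4
```

Run:
```python
from h import *
p=cap('wrist','w38');plan([600.5,187.2,180],np.radians(158))
```

```text
pos [599.4 186.1 183.1] jawang 157.59 q6 -0.879 open 85.4 F [-0.1  0.4  0.8] t 62.98
shift units [ 0.062 -0.029 -0.012] turn units [-0.068  0.04  -0.037]
```

View pics/w38.png

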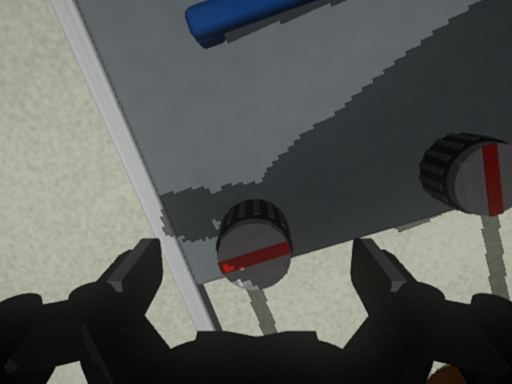

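Request:
drive_tool:
  moves:
    - [0.08,-0.02,-0.03,0,0.04,0,0]
    - [0,0,0,0,0,0,120]
    - [0,0,0,0,0,0,200]
    - [0,0,0,0,0,0,255]
    - [0,0,0,0,0,0,255]
    - [0,0,0,0,0,0,255]
    - [0,0,0,0,0,0,255]

```text
time: 63.85
position: [600.9, 186.8, 180.0]
tcp_rot: [1.58, 1.568, -1.953]
force: [-2.3, 0.1, 2.7]
opening: 33.0
```

Request:
drive_tool:
  moves:
    - [0.1,0,0,0,0,0,255]
    - [0.08,0,0,0,0,0,255]
    - [0.02,0,0,0,0,0,255]
    - [0,0,0,0,0,0,255]

```text
time: 64.35
position: [600.9, 186.8, 169.9]
tcp_rot: [1.796, 1.568, -1.737]
force: [-4.6, 0.2, 7.7]
opening: 33.0
```

Run:
```python
from h import *
p=cap('wrist','w39');plan([600.5,187.2,180],np.radians(158))
```

```text
pos [600.9 186.8 169.9] jawang 157.57 q6 -0.877 open 33.1 F [-4.3 -0.1  8.4] t 64.4
shift units [-0.201 -0.003  0.011] turn units [-0.071 -0.005 -0.024]
```

View pics/w39.png

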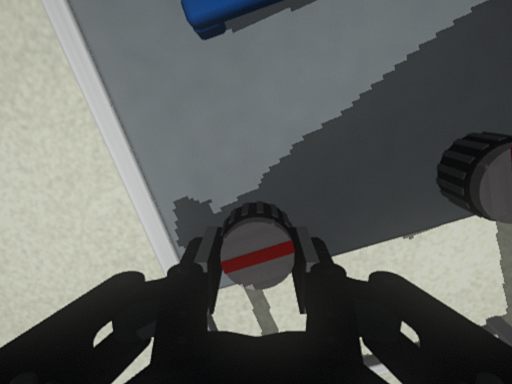

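Request:
drive_tool:
  moves:
    - [0.01,0,0,0.5,0,0,255]
    - [0.005,0,0,1,0,0,255]
    - [0.003,0,0,1,0,0,255]
    - [0.003,0,0,1,0,0,255]
    - [0.003,0,0,1,0,0,255]
    - [0.003,0,0,1,0,0,255]

```text
time: 65.15
position: [601.3, 186.3, 169.5]
tcp_rot: [3.089, 1.567, -1.038]
force: [-4.3, -2.0, 8.3]
opening: 33.3
```

Request:
drive_tool:
  moves:
    - [0.002,0,0,1,0,0,255]
    - [0.002,0,0,1,0,0,255]
    - [0.002,0,0,1,0,0,255]
    - [0.002,0,0,1,0,0,255]
    - [0.002,0,0,1,0,0,255]
    - [0.002,0,0,1,0,0,255]

```text
time: 65.9
position: [601.3, 185.5, 169.7]
tcp_rot: [-2.449, 1.565, -0.943]
force: [-4.9, -1.0, 8.8]
opening: 33.2
```

Run:
```python
from h import *
plan([600.6,187,170],np.radians(65))
```

```text
pos [601.3 185.5 169.7] jawang 86.27 q6 0.366 open 33.2 F [-4.9 -1.   8.8] t 65.9
shift units [-0.007  0.015  0.03 ] turn units [ 3.546 -0.034  0.041]
```

Request:
drive_tool:
  moves:
    - [0.003,0,0,1,0,0,255]
    - [0.002,0,0,1,0,0,255]
    - [0.002,0,0,1,0,0,255]
    - [0,0,0,0.5,0,0,255]
    - [0,0,0,0,0,0,255]

```text
time: 66.53
position: [601.0, 185.0, 169.8]
tcp_rot: [-2.075, 1.565, -0.95]
force: [-5.3, 0.2, 7.9]
opening: 32.9
```

Run:
```python
from h import *
plan([600.6,187,170],np.radians(65))
```

```text
pos [601.  185.  169.8] jawang 64.44 q6 0.747 open 32.9 F [-5.3  0.2  7.9] t 66.53
shift units [-0.005  0.025  0.034] turn units [-0.093 -0.029  0.052]
```

Turned 93°. Release and rise.

Request:
drive_tool:
  moves:
    - [-0.06,0,0,0,0,0,255]
    - [0,0,0,0,0,0,200]
    - [0,0,0,0,0,0,100]
    - [0,0,0,0,0,0,0]
    - [0,0,0,0,0,0,0]
    - [-0.6,0,0,0,0,0,0]
    - [-0.9,0,0,0,0,0,0]
    - [-0.9,0,0,0,0,0,0]

```text
time: 67.53
position: [599.4, 184.9, 291.2]
tcp_rot: [-3.028, 1.563, -1.904]
force: [0.8, 0.2, -0.4]
opening: 85.1
```

Request:
drive_tool:
  moves:
    - [0,0.8,0,0,0,0,0]
    - [0,0.8,0,0,0,0,0]
    - [0,0.8,0,0,0,0,0]
    - [0,0,0,0,0,0,0]

```text
time: 68.03
position: [490.8, 238.6, 294.9]
tcp_rot: [-1.742, 1.564, -0.619]
force: [1.1, 0.1, -0.6]
opening: 85.3
```

Run:
```python
from h import *
p=cap('wrist','w40');redlines(p,117.5);t=cap('top','t6');s=cap('scene','s6')
jars(t,'t',z=62,box=(100,145,400,245));redlines(t,117.5,5);redlines(s,117.5,5)
print(robot.state()['time'],robot.state()['position'])
im=cv2.cvtColor(s['pixels'],cv2.COLOR_RGB2BGR)[100:310,100:380];cv2.imwrite('pics/s6c.png',cv2.resize(im,None,fx=2.8,fy=2.8,interpolation=cv2.INTER_CUBIC))
```

```text
red [207.1 208. ] [188, 199, 39, 19, 271] xy [490.4 194.5] slot ang 84.3 len 33.2
red [255.8 314.4] [239, 308, 35, 14, 195] xy [600.4 186.1] slot ang 83.2 len 32.4
t blue [221, 170, 5, 28, 81] [222.6 183.4] [547.5  94.9]
t orange [309, 164, 11, 11, 94] [313.9 169.3] [ 589.4 -233.7]
t orange [312, 186, 12, 11, 97] [317.5 191.2] [ 509.9 -242.4]
t orange [334, 186, 11, 11, 96] [339.2 190.7] [ 509.5 -319.4]
t orange [314, 210, 11, 11, 102] [319.2 215. ] [ 425.  -244.1]
red [195.4 166.2] [191, 165, 9, 3, 13] xy [601.5 184.1] slot ang 81.7 len 33.8
red [195. 198.] [193, 198, 5, 1, 5] xy [490.3 186.1] slot ang 88.4 len 18.8
red [218.2 190.7] [214, 184, 9, 15, 75] xy [457.6 -95.6] slot ang 139.1 len 62.5
68.175 [492.95182246 237.54598421 294.41902216]
```

View pics/w40.png

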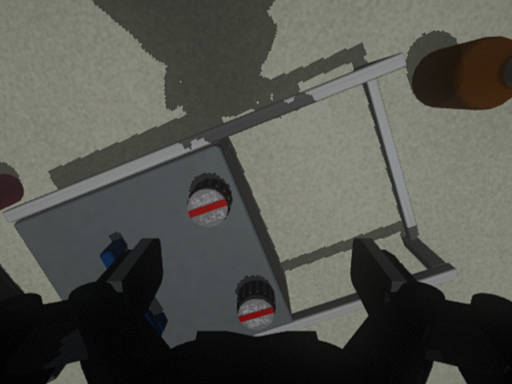

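View pics/s6c.png

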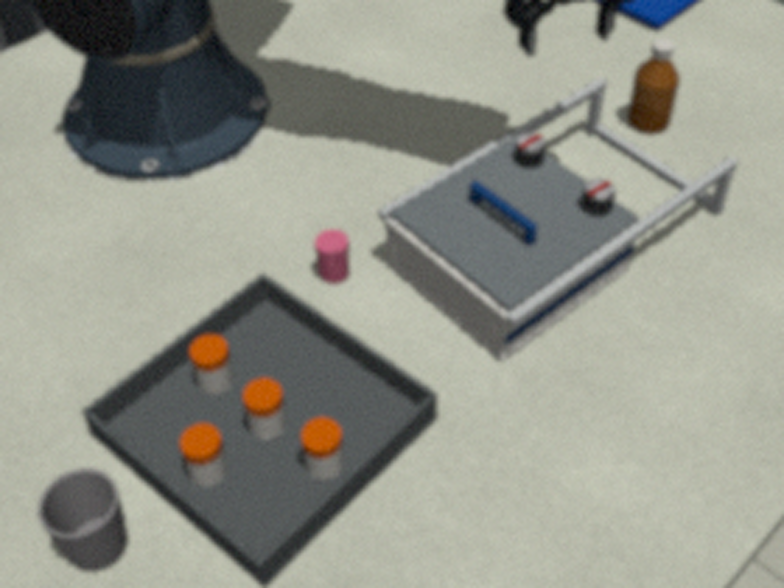

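```bash
python3 -c "
from rig import workorder;print(workorder.close_job())"
```

```text
the job is handed in; nothing more can be done
None
```

I finished the job and handed it in at about 68 s of the 210 s. `close_job()` gave no verdict.

**What I did:** I freed both studs, slid the cover open to its stop, and stood the three blue-capped jars upright in a row on the well floor. Then I slid the cover shut against its stop (about 26 N at the end) and pressed and turned each stud about 93° clockwise before letting go.

**Last checks:**
- **Jars:** the wrist picture before shutting showed all three blue jars upright in the well, and no blue was left in the crate. The four orange jars are still in the crate where they stood. I left the pink look-alike alone.
- **Studs and cover:** stud A's slot reads 84.3° and stud B's 83.2°, against 84.1° and 82.0° as found. The studs and the bar are within about 1 mm of where they were with the cover shut at the start.
- **Bottle and cup:** both are upright in the last scene picture and look unmoved. I did not measure them.

**Limits and disagreements:**
- I judged the catches from slot angle and apparent slot size only. I did not tug the cover to test them.
- The wide cameras saw the red lines poorly at the end: the top camera put stud A's line about 8 mm off and the scene camera found neither. I relied on the wrist camera for those readings.

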